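Take the size of the square stake blank with the bar caliper and hang it up set

TASK

Lay the bar caliper flat on the bench with its jaws well astride the square steel blank, not the round one, and gently close the sliding jaw until both jaws bear squarely on the blank's two long sides, leaving the blank where it lies. Then hang the caliper, still set to that size, by its two end holes on the two bare pins of the sloping tool rest, flat on the board with its jaws pointing down the slope, and let go. Do not disturb the round blank or the other things on the bench.

Things in the scene. Friction and masses are not known exactly. Their poses are not given: they have to be found in the camera images.
- caliper_mid (a point): Steel bar caliper, loose, 0.46 kg, lying flat on the bench. The point is the middle of its beam, 7 mm above its flat underside. Own axes: y along the beam towards the head (fixed jaw), jaws point to -x, z up out of its face. 200 mm long; beam 22 mm wide, top 12 mm above the underside.
- caliper: The same caliper; origin on the underside at the middle of the beam, axes as caliper_mid. Fixed jaw's flat inner face at y = +72 mm. Both jaws reach from x = -15 to -85 mm, are 14 to 15 mm high and 13 to 14 mm thick; outside the fixed jaw a root 10 mm thicker reaches to x = -46 mm. Square end blocks (36 mm in x, 28 mm in y, 14 mm thick) at y = +-72 to +-100 mm.
- hole_head (a point): Centre, at the underside, of the round 14 mm through hole in the caliper's head block (x = 0, y = +86 mm in the caliper's axes).
- hole_tail (a point): Centre, at the underside, of the round 14 mm through hole in the caliper's tail block (x = 0, y = -86 mm in the caliper's axes).
- carriage (a point): Centre of the sliding carriage, 16 mm above the caliper's underside, caliper's axes: push the jaw or carry the caliper by it. A block 30 mm wide in x (flat sides), y -18 to +38 mm from the point, top 32 mm above the underside; a 14 mm screw head, 8 mm high, on top 24 mm to +y. The sliding jaw leaves it to -x at y +24 to +38 mm, inner face at +38.
- jaw (a joint): Opening between the jaw faces in m: 0 shut, 0.085 fully open. The carriage slides along the beam with about 1.2 N friction (less than the caliper's own friction on the bench) and stays where left; opening moves it to the caliper's -y. The carriage point lies at caliper y = 34 mm minus the opening, x = 0.
- square_mid (a point): Centre of the square blank: a solid plain steel bar 100 mm long (own x) and 38 mm square, lying loose on the bench. The size to be taken is its 38 mm width along own y.
- square_blank: The square blank, about 1.1 kg; origin at the centre of its underside, axes as square_mid.
- round_mid (a point): Centre of the round blank: plain steel rod 44 mm in diameter, 100 mm long (own x), in a small wooden cradle on the bench. A bystander.
- rest: Board of the sloping tool rest, fixed, leaning 30 degrees from level. Origin on its face midway between the feet of the two bare pins, 105 mm above the bench; x up the slope (about the robot's left), y along the pins (about towards the robot), z square out of the face. The face runs x -110 to +135 mm, y +-113 mm; a square and dividers, up to 12 mm high, fill x above +68 mm.
- pin_head (a point): Foot, on the board's face, of the pin at y = +86 mm in the axes of rest; it takes the caliper's head hole when the jaws point down the slope. Pin 8 mm in diameter, 30 mm long square out of the face, the last 6 mm tapered to a blunt point.
- pin_tail (a point): Foot, on the board's face, of the other pin, alike, at y = -86 mm in the axes of rest; it takes the tail hole. Hung up, the caliper's axes are parallel to those of rest and its underside lies on the face.
- planishing_hammer: Steel hammer, 220 mm, lying; handle along own x from -125 mm, head at x = +95 mm, 105 mm wide in y, 32 mm high. Bystander.
- mallet: Wooden mallet, lying; handle along own x from -125 mm, head at x = +100 mm, 90 mm wide in y, 56 mm high. Bystander.
- raised_bowl: Bright metal bowl, 100 mm across, 42 mm high; origin under its centre. Bystander.
- polish_tin: Closed tin, 60 mm across, 42 mm high; origin under its centre. Bystander.
- doming_block: Wooden doming block 70 x 70 x 50 mm with a round hollow; origin under its centre. Bystander.
- wedge: Flat strip of wood 90 x 28 x 12 mm, own x along it; origin under its centre. Bystander.
Not all that is in view belongs to the job. Leave any purple look-alike of the square_blank alone.

How it is judged:
By the outcome, as a careful person would: the job done as asked, in the order asked, and still so for the second after the job is handed in, with the robot touching nothing.
It also fails if it takes over 69 s, if anything falls off the work surface, if the arm or the gripper's body presses on something with over 40 N, if the wrist force passes 120 N, or if a joint passes its speed limit or range.

ROBOT

A 6-joint arm with a two-finger parallel gripper is mounted at the origin on the work surface. World frame = base frame: x ahead of the robot, y to its left, z up, the work surface at z = 0. Lengths are in m, angles in rad, forces in N, time in s.
With the tool pointing down it reaches from about 0.35 to 0.975 m from the base axis. Payload 4.9 kg.
Tool frame: the origin (TCP) lies at the very end of the fingers, on their centre line; the grasp point (between the pads) lies 19 mm behind it; z points along the fingers, y is the direction in which the jaws open and shut (so a half turn about z gives the same grasp; the last joint's range is limited). The gripper opens to 85 mm and grips with 20 to 120 N. Pads are 22 mm wide; open, the fingers measure 114 mm over their backs; the gripper's body (76 mm by 85 mm) begins 54 mm behind the grasp point. The pads swing forward as they close: fully open they stand 13 mm farther back than shut.
Start: joints at [1.075, 0.053, 1.613, -0, 1.476, -0.119], TCP at [0.23, 0.581, 0.231] pointing down, gripper open.
Joint ranges: [-3.01, 3.01], [-1.01, 2.22], [0.06, 2.58], [-1.02, 4.17], [0.09, 2.62], [-3.14, 3.14]. Speed limits (rad/s): [2.57, 2.57, 3.14, 3.14, 3.14, 3.14].

INTERFACE

Orientations are given as a unit quaternion [w, x, y, z].
In Python, from plant import state, grab_frame, camera_model, job_done, search_frame, masks_of, place_of gives the robot as it stands.
- The arm moves only by the tool drive_tool, never from a script. Its argument "series" is a list of rows, each a list of 2 entries, a list of its own where there are three numbers: the shift along the world's x, y, z in m, then the turn, a rotation vector about the world's x, y, z in degrees. A call has 1 to 8 rows; each row is the pose to reach, as a shift and turn from the pose commanded when the call began; what a row does not reach only later rows make up. A row lasts 1/10 s, in which the tool goes at most 50 mm and 8.59 degrees, less where a joint would pass 70% of its speed; a pose out of reach is approached as far as the arm can. A call with a gripper value outside its range is refused whole. "fingers" is the closure, from -1 (fully open) to 1 (shut), so that 0 is half open, set as the call begins (left out, the last holds). The fingers move at their own pace and stop on an object; the grip force is fixed at half the most. Time passes only in rows, so rows that repeat a pose let the fingers close. It gives the time, the measured TCP pose, the force and the opening at its end, in the units of the state.
- state(): the state, without advancing time (a new reading comes with each control period).
- grab_frame(name): name is "side" or "top" or "wrist"; returns the picture (420x560x3 uint8, red, green, blue); there is no depth.
- camera_model(name): a dict with "fovy" (degrees; the focal length in pixels is half the picture's height over the tangent of half this angle, whatever the lens; pixels are square), "cx", "cy" (the principal point, pixels), "rvec" (rotation vector, rad) and "tvec" (3), from world to camera coordinates, as OpenCV has them. Camera axes: x right, y down, z forward; pixel columns grow to the right and rows downward; lengths in m; the calibration is good to about 2 mm. The wrist camera is an equidistant fisheye: a pixel r from the principal point sees the ray r / f radians off the axis. A picture is of the moment at which its call begins: read the wrist's pose just before it. camera_model takes no time and is no camera call; for the wrist camera it gives the pose at the moment of the call.
- job_done(): hands the job in, once; it reports no verdict.
Trained networks look in the newest picture that a camera, given by its name, has taken for a name from the list of things; names that differ only in an ending like _2 or _b are one class to them, and where a whole thing is asked for, a point or a joint stands for the part that bears it (a point fixed in the world has none). Each returns a list of dicts, best first, with "confidence" (0 to 1); they miss things now and then, are a little off and sometimes report something else, mostly with a low value. They report only what shows in the picture. A call takes as long as a camera call. They do not tell look-alikes from the thing itself.
- search_frame(camera, name): "location" ([x, y, z] in m, in world coordinates, good to about 4 mm: the middle of the surface that is visible of it).
- masks_of(camera, name): "pixels" (420x560 bool, what is visible of it).
- place_of(camera, name): "location" ([x, y, z] in m, in world coordinates, good to about 4 mm: a listed point, or the origin of a listed thing).
The state is a dict: "time": time; "joint_pos": joint angles; "joint_vel": joint speeds; "joint_efforts": joint torques, N m; "tool_pos": TCP position; "tool_rot": TCP orientation; "contact_force": force on the tool from outside, world axes, zero at the start; "ft_torque": the same for the moment, N m; "gripper_width": opening from 0.0 (shut) to 1.0 (fully open).
Only numpy, scipy, OpenCV 4.12 (cv2) and the standard library are available. Lean on these libraries where they do the work, as an engineer would, in place of code of your own. Each camera call takes 0.05 s, during which the arm holds its last target.

## Working session

There is one attempt and no reset: what is moved stays moved. The work goes in short steps, Python scripts to look and compute and a tool call to move; the robot and the scene stay as the last step left them, time stands still between calls to the robot, and variables do not carry over. Pictures are saved under pics/ and viewed, and the job is handed in when it is done.

Besides the shell and the picture viewer there is one more tool, called after "Call:" as name([rows], argument=value, ...), one row to a line, values as JSON. drive_tool: Moves the arm, as the interface text tells. Its arguments: {"type":"object","properties":{"series":{"type":"array","items":{"type":"array"}},"fingers":{"type":"number"}},"required":["series"]}

```bash
ls; mkdir -p pics; cat > h.py <<'E'
import numpy as np, cv2
from plant import *
def save(cam,name):
    im=grab_frame(cam); cv2.imwrite(f'pics/{name}.png',im[:,:,::-1]); return im
def proj(cam,P,m=None):
    m=m or camera_model(cam); P=np.atleast_2d(np.array(P,float))
    R=cv2.Rodrigues(np.array(m['rvec'],float))[0]; X=P@R.T+np.array(m['tvec']).ravel()
    f=210/np.tan(np.radians(m['fovy']/2))
    if cam=='wrist':
        r=np.hypot(X[:,0],X[:,1]); th=np.arctan2(r,X[:,2]); k=f*th/np.maximum(r,1e-9)
        return np.c_[m['cx']+k*X[:,0],m['cy']+k*X[:,1]]
    return np.c_[m['cx']+f*X[:,0]/X[:,2],m['cy']+f*X[:,1]/X[:,2]]
def unproj(cam,uv,z,m=None):
    m=m or camera_model(cam); uv=np.atleast_2d(np.array(uv,float))
    R=cv2.Rodrigues(np.array(m['rvec'],float))[0]; t=np.array(m['tvec']).ravel()
    f=210/np.tan(np.radians(m['fovy']/2)); d=(uv-[m['cx'],m['cy']])/f
    if cam=='wrist':
        r=np.linalg.norm(d,axis=1); s=np.where(r>1e-9,np.sin(r)/np.maximum(r,1e-9),1)
        D=np.c_[d*s[:,None],np.cos(r)]
    else: D=np.c_[d,np.ones(len(d))]
    C=-R.T@t; W=D@R
    return C+W*((z-C[2])/W[:,2])[:,None]
E
python3 - <<'E'
from h import *
print(state())
for c in ['top','side','wrist']:
    save(c,c+'0'); m=camera_model(c); print(c,m)
for n in ['caliper_mid','hole_head','hole_tail','carriage','square_mid','round_mid','rest','pin_head','pin_tail']:
    for c in ['top','side']:
        print(n,c,[(np.round(d['location'],4).tolist(),round(d['confidence'],2)) for d in place_of(c,n)])
E
```

```text
pics
{'time': 0.0, 'joint_pos': array([ 1.07500348e+00,  5.33214974e-02,  1.61427185e+00, -9.79592795e-06,
        1.47601720e+00, -1.18982734e-01]), 'joint_vel': array([-0.00020549,  0.00224863, -0.00047718,  0.00083307, -0.00123117,
       -0.00040073]), 'joint_efforts': array([ 3.37196516e-04, -3.93702078e+01, -3.70169020e+01, -1.85159447e-04,
        7.23552250e-03,  2.66456126e-06]), 'tool_pos': array([0.22966853, 0.5806073 , 0.23009818]), 'tool_rot': array([-3.00629747e-04,  1.87291856e-01,  9.82303793e-01, -9.63129174e-04]), 'contact_force': array([ 0.65511384, -0.54776938,  0.44545791]), 'ft_torque': array([ 0.00126888, -0.01161675,  0.03217868]), 'gripper_width': 1.000869212041848}
top {'fovy': 44.26719151612465, 'cx': 274.35974707995405, 'cy': 208.9695031763837, 'rvec': array([ 2.16435091, -2.2082347 ,  0.06087958]), 'tvec': array([0.00171147, 0.53521856, 1.47962067])}
side {'fovy': 51.67231097570465, 'cx': 283.05640467398945, 'cy': 202.0933085507575, 'rvec': array([ 0.0192374 , -2.84491321,  1.29433836]), 'tvec': array([0.52441359, 0.09875683, 1.05432462])}
wrist {'fovy': 
[... 1057 characters left out ...]
8], 0.74), ([0.6583, -0.136, 0.0198], 0.68), ([0.4607, -0.1227, 0.0174], 0.64), ([0.3189, -0.1362, 0.0188], 0.62)]
round_mid top [([0.632, -0.4457, 0.0016], 0.73), ([0.462, 0.0334, 0.0213], 0.67), ([0.4727, 0.3564, 0.1017], 0.49), ([0.6191, -0.3617, 0.0116], 0.16)]
round_mid side [([0.4605, 0.0383, 0.0219], 0.79), ([0.7283, 0.0655, 0.001], 0.52)]
rest top [([0.5589, 0.359, 0.1025], 0.68)]
rest side [([0.5629, 0.3571, 0.1002], 0.7)]
pin_head top [([0.4742, 0.3572, 0.1047], 0.77), ([0.4619, -0.1211, -0.0036], 0.71)]
pin_head side [([0.4778, 0.3576, 0.1053], 0.86), ([0.6315, -0.4473, 0.0006], 0.56)]
pin_tail top [([0.6495, 0.3529, 0.1041], 0.95)]
pin_tail side [([0.6472, 0.3529, 0.1025], 0.58)]
```

View pics/top0.png

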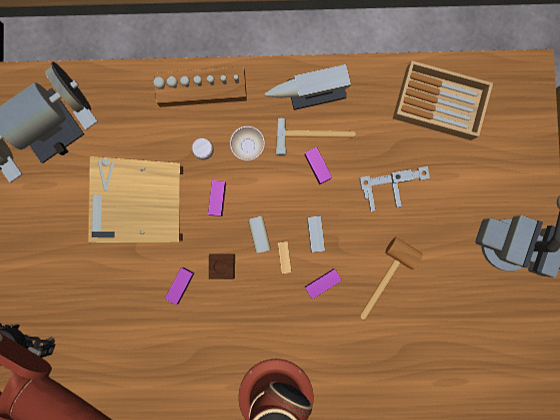

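View pics/side0.png

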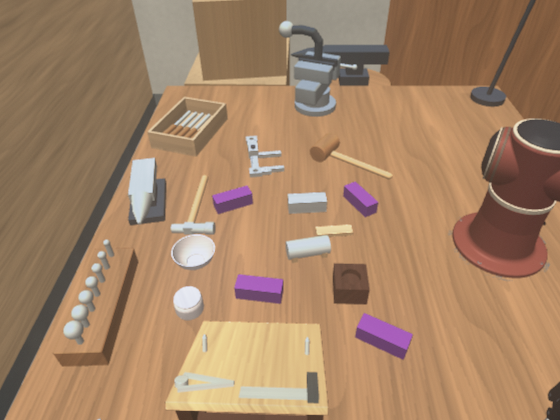

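View pics/wrist0.png

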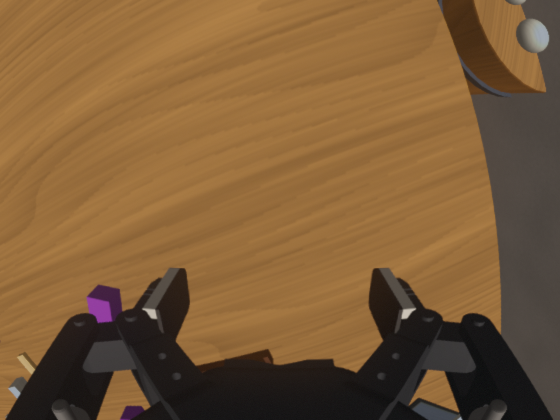

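```bash
python3 - <<'E'
from h import *
im=cv2.imread('pics/top0.png')
cv2.imwrite('pics/topz.png',np.hstack([cv2.resize(im[150:220,345:445],None,fx=4,fy=4,interpolation=3)]+[cv2.resize(im[205:275,240:340],None,fx=4,fy=4,interpolation=3)]))
grab_frame('top')
for n in ['caliper','square_blank','round_mid']:
    for d in masks_of('top',n):
        k=d['pixels'].astype(np.uint8)
        c=max(cv2.findContours(k,0,2)[0],key=cv2.contourArea)
        r=cv2.minAreaRect(c); z=.038 if n!='caliper' else .013
        b=unproj('top',cv2.boxPoints(r),z)
        print(n,round(d['confidence'],2),k.sum(),np.round(b[:,:2],4).tolist(), np.round(b.mean(0)[:2],4))
E
```

```text
caliper 0.81 920 [[0.6238, -0.257], [0.6566, -0.456], [0.556, -0.4705], [0.5234, -0.2724]] [ 0.5899 -0.364 ]
caliper 0.54 914 [[0.7336, 0.1362], [0.8018, 0.0661], [0.7306, -0.0016], [0.6628, 0.0684]] [0.7322 0.0673]
square_blank 0.85 436 [[0.5105, -0.1033], [0.5128, -0.1408], [0.4161, -0.146], [0.4139, -0.1087]] [ 0.4633 -0.1247]
square_blank 0.84 528 [[0.2866, 0.3088], [0.3769, 0.2621], [0.3564, 0.2225], [0.2662, 0.2693]] [0.3215 0.2657]
square_blank 0.81 530 [[0.3151, -0.0868], [0.3669, -0.1742], [0.3297, -0.1962], [0.2781, -0.109]] [ 0.3225 -0.1415]
square_blank 0.74 489 [[0.6949, -0.0931], [0.7142, -0.1301], [0.623, -0.1765], [0.6038, -0.1397]] [ 0.6589 -0.1349]
square_blank 0.73 495 [[0.5246, 0.1827], [0.6234, 0.1692], [0.6173, 0.1275], [0.5186, 0.1412]] [0.571  0.1552]
round_mid 0.93 527 [[0.5061, 0.0701], [0.5173, 0.0281], [0.419, 0.002], [0.4079, 0.0439]] [0.4626 0.036 ]
round_mid 0.44 994 [[0.6217, -0.2542], [0.6504, -0.4501], [0.5522, -0.4625], [0.5237, -0.2674]] [ 0.587  -0.3585]
```

View pics/topz.png

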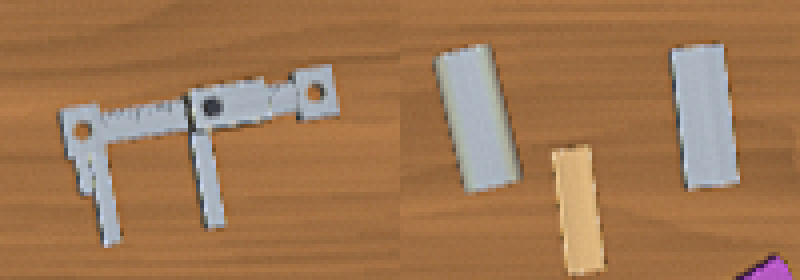

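Call:
drive_tool([
  [[0.02,-0.045,0.02],[0,0,-8]],
  [[0.04,-0.09,0.02],[0,0,-16]],
  [[0.06,-0.135,0.02],[0,0,-24]],
  [[0.08,-0.18,0.02],[0,0,-32]],
  [[0.1,-0.225,0.02],[0,0,-40]],
  [[0.12,-0.27,0.02],[0,0,-48]],
  [[0.14,-0.315,0.02],[0,0,-54]],
  [[0.16,-0.36,0.02],[0,0,-59]],
], fingers=-0.3)

```text
time: 2.05
tool_pos: [0.3903, 0.2194, 0.2516]
tool_rot: [0.0, 0.648, 0.762, 0.001]
contact_force: [1.9, -0.7, -0.1]
gripper_width: 0.652
```

Call:
drive_tool([
  [[0.03,-0.04,0],[0,0,0]],
  [[0.06,-0.08,0],[0,0,0]],
  [[0.09,-0.12,0],[0,0,0]],
  [[0.12,-0.16,0],[0,0,0]],
  [[0.15,-0.2,0],[0,0,0]],
  [[0.18,-0.24,0],[0,0,0]],
  [[0.19,-0.285,0],[0,0,0]],
  [[0.19,-0.33,0],[0,0,0]],
])

```text
time: 2.85
tool_pos: [0.5809, -0.1109, 0.251]
tool_rot: [-0.0, 0.647, 0.763, 0.0]
contact_force: [0.4, 0.6, -0.1]
gripper_width: 0.649
```

Call:
drive_tool([
  [[0.01,-0.045,0],[0,0,0]],
  [[0.015,-0.09,0],[0,0,0]],
  [[0.02,-0.13,0],[0,0,0]],
  [[0.025,-0.165,0],[0,0,0]],
  [[0.025,-0.185,0],[0,0,0]],
  [[0.025,-0.185,0],[0,0,0]],
  [[0.025,-0.185,0],[0,0,0]],
])

```text
time: 3.55
tool_pos: [0.6049, -0.2932, 0.2511]
tool_rot: [-0.0, 0.647, 0.763, 0.0]
contact_force: [-0.0, -0.1, -0.9]
gripper_width: 0.649
```

```bash
python3 - <<'E'
from h import *
s=state();print(s['time'],s['tool_pos'],s['tool_rot'],s['contact_force'])
save('wrist','w1')
m=camera_model('wrist');print(m['rvec'],m['tvec'])
for n in ['caliper_mid','hole_head','hole_tail','carriage']:
    print(n,[(np.round(d['location'],4).tolist(),round(d['confidence'],2)) for d in place_of('wrist',n)])
E
```

```text
3.55 [ 0.60486082 -0.29319585  0.25114299] [-4.55423961e-04  6.46714006e-01  7.62732396e-01  2.81440474e-04] [-0.03571913 -0.14741381 -0.90507607]
[-2.83420933 -0.23554011 -0.03603443] [-0.54837604 -0.41449067  0.28331811]
caliper_mid [([0.6205, -0.3559, 0.005], 0.87)]
hole_head [([0.6099, -0.2745, 0.0033], 0.82)]
hole_tail [([0.6344, -0.4415, -0.0018], 0.88)]
carriage [([0.6216, -0.3904, 0.0148], 0.76)]
```

View pics/w1.png

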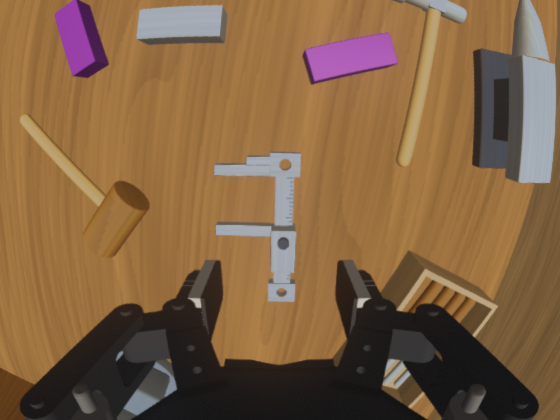

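```bash
cat >> h.py <<'E'
def ortho(im,x0,x1,y0,y1,z,s,m=None,cam='wrist'):
    # image up=+x, right=-y ; s px per m
    W=int((y1-y0)*s);H=int((x1-x0)*s)
    X=x1-(np.arange(H)+.5)/s; Y=y1-(np.arange(W)+.5)/s
    XX,YY=np.meshgrid(X,Y,indexing='ij')
    uv=proj(cam,np.c_[XX.ravel(),YY.ravel(),np.full(XX.size,z)],m).reshape(H,W,2).astype(np.float32)
    o=cv2.remap(im,uv[...,0],uv[...,1],cv2.INTER_CUBIC)[:,:,::-1].copy()
    for k in np.arange(np.ceil(x0*50)/50,x1,.02):
        r=int((x1-k)*s); cv2.line(o,(0,r),(6,r),(0,0,255),1); cv2.putText(o,f'{k:.2f}',(8,r+4),0,.35,(0,0,255),1)
    for k in np.arange(np.ceil(y0*50)/50,y1,.02):
        c=int((y1-k)*s); cv2.line(o,(c,0),(c,6),(0,0,255),1); cv2.putText(o,f'{k:.2f}',(c-12,16),0,.35,(0,0,255),1)
    return o
E
python3 - <<'E'
from h import *
im=cv2.imread('pics/w1.png')[:,:,::-1]
cv2.imwrite('pics/o1.png',ortho(im,.52,.67,-.47,-.24,.014,3400))
E
```

```text
(no output)
```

View pics/o1.png

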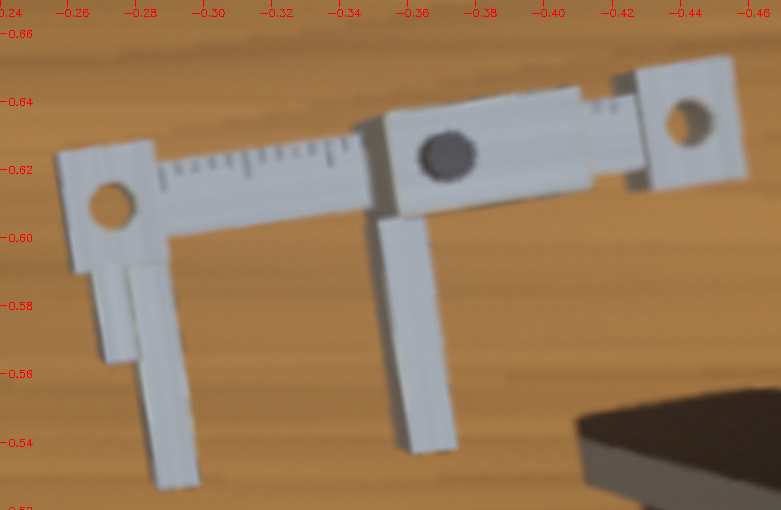

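Call:
drive_tool([
  [[0.008,-0.045,0],[0,0,-1.2]],
  [[0.02,-0.089,0],[0,0,-1.2]],
  [[0.02,-0.089,-0.05],[0,0,-1.2]],
  [[0.02,-0.089,-0.1],[0,0,-1.2]],
  [[0.02,-0.089,-0.14],[0,0,-1.2]],
  [[0.02,-0.089,-0.17],[0,0,-1.2]],
  [[0.02,-0.089,-0.18],[0,0,-1.2]],
  [[0.02,-0.089,-0.18],[0,0,-1.2]],
])

```text
time: 4.6
tool_pos: [0.6242, -0.3816, 0.0694]
tool_rot: [-0.002, 0.654, 0.756, -0.0]
contact_force: [-0.1, -0.8, 0.8]
gripper_width: 0.652
```

```bash
python3 - <<'E'
from h import *
s=state();print(s['time'],s['tool_pos'],s['tool_rot'],s['contact_force'])
save('wrist','w2')
E
```

```text
4.6 [ 0.62420435 -0.38156525  0.06942815] [-1.76666118e-03  6.54389134e-01  7.56155890e-01 -1.00495375e-04] [-0.06256383 -0.75341623  0.82483927]
```

View pics/w2.png

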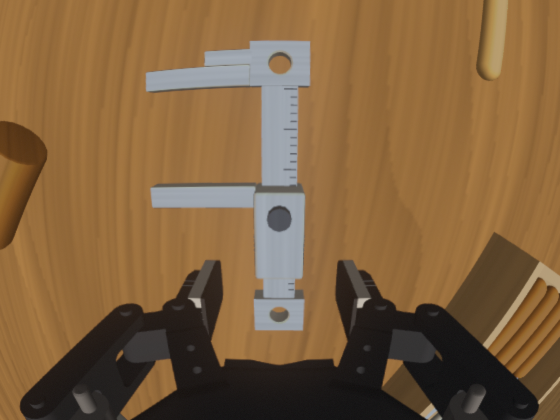

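```bash
python3 - <<'E'
from h import *
im=cv2.imread('pics/w2.png')[:,:,::-1]
cv2.imwrite('pics/o2.png',ortho(im,.52,.67,-.47,-.24,.014,3400))
E
```

```text
(no output)
```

View pics/o2.png

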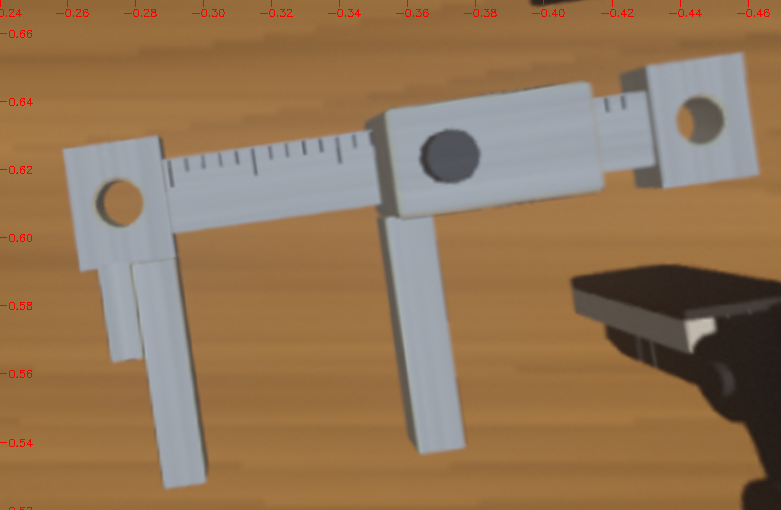

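Call:
drive_tool([
  [[0.002,-0.003,-0.02],[0,0,0]],
  [[0.002,-0.003,-0.04],[0,0,0]],
  [[0.002,-0.003,-0.055],[0,0,0]],
  [[0.002,-0.003,-0.063],[0,0,0]],
  [[0.002,-0.003,-0.063],[0,0,0]],
])

```text
time: 5.15
tool_pos: [0.6255, -0.3848, 0.0053]
tool_rot: [-0.002, 0.655, 0.756, -0.0]
contact_force: [-0.2, -0.6, 0.7]
gripper_width: 0.65
```

Call:
drive_tool([
  [[0,0,0],[0,0,0]],
  [[0,0,0],[0,0,0]],
  [[0,0,0],[0,0,0]],
  [[0,0,0],[0,0,0]],
  [[0,0,0],[0,0,0]],
  [[0,0,0],[0,0,0]],
  [[0,0,0],[0,0,0]],
], fingers=1)

```text
time: 5.85
tool_pos: [0.6273, -0.3865, 0.0095]
tool_rot: [0.001, 0.655, 0.756, -0.0]
contact_force: [-2.1, -0.6, 5.5]
gripper_width: 0.335
```

```bash
python3 - <<'E'
from h import *
s=state();print(s['time'],s['tool_pos'],s['tool_rot'],s['contact_force'],s['ft_torque'])
im=save('wrist','w3')
cv2.imwrite('pics/o3.png',ortho(im,.52,.67,-.47,-.24,.014,3400))
E
```

```text
5.85 [ 0.62733295 -0.38650204  0.00954893] [ 7.42672839e-04  6.54618836e-01  7.55958713e-01 -2.30843135e-04] [-2.08757665 -0.62500988  5.45858768] [-0.16036916  0.61624174  0.17300355]
```

View pics/o3.png

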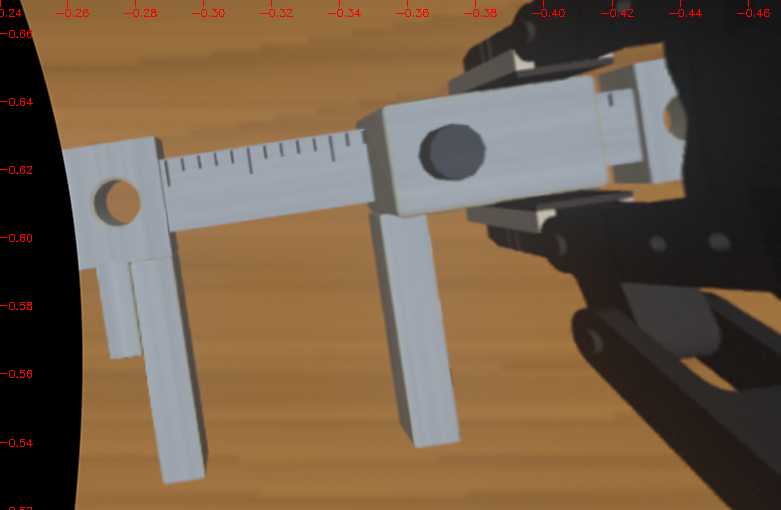

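View pics/w3.png

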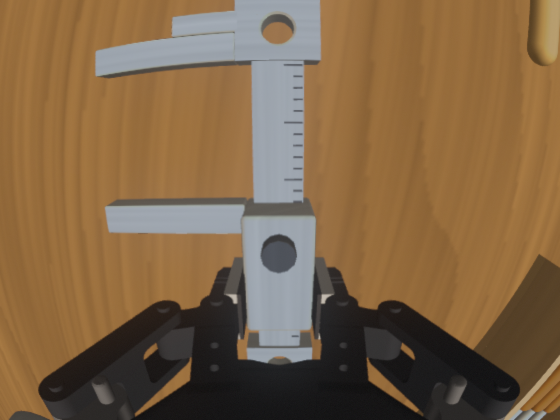

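Call:
drive_tool([
  [[0,0,0.01],[0,0,0]],
  [[0,0,0.03],[0,0,0]],
  [[0,0,0.055],[0,0,0]],
  [[0,0,0.08],[0,0,0]],
  [[-0.01,0.015,0.1],[0,0,-2]],
  [[-0.02,0.03,0.11],[0,0,-5]],
  [[-0.025,0.04,0.11],[0,0,-5]],
  [[-0.025,0.04,0.11],[0,0,-5]],
])

```text
time: 6.7
tool_pos: [0.6015, -0.3443, 0.1182]
tool_rot: [-0.0, 0.686, 0.727, 0.0]
contact_force: [-0.5, -0.2, -4.8]
gripper_width: 0.338
```

```bash
python3 - <<'E'
from h import *
s=state();print(s['time'],s['tool_pos'],s['tool_rot'],s['contact_force'],s['ft_torque'])
im=save('wrist','w4')
cv2.imwrite('pics/o4.png',ortho(im,.38,.56,-.20,-.02,.038,3200))
for n in ['square_mid']:
    print(n,[(np.round(d['location'],4).tolist(),round(d['confidence'],2)) for d in place_of('wrist',n)])
E
```

```text
6.7 [ 0.60148341 -0.34431899  0.11817767] [-4.12561126e-04  6.86284661e-01  7.27332910e-01  1.76562754e-04] [-0.54344316 -0.21630662 -4.81802675] [-0.14666491 -0.00853583 -0.00250148]
square_mid [([0.3169, -0.1357, 0.0202], 0.57)]
```

View pics/w4.png

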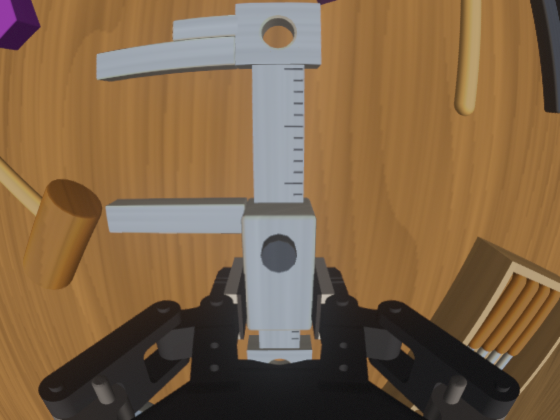

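View pics/o4.png

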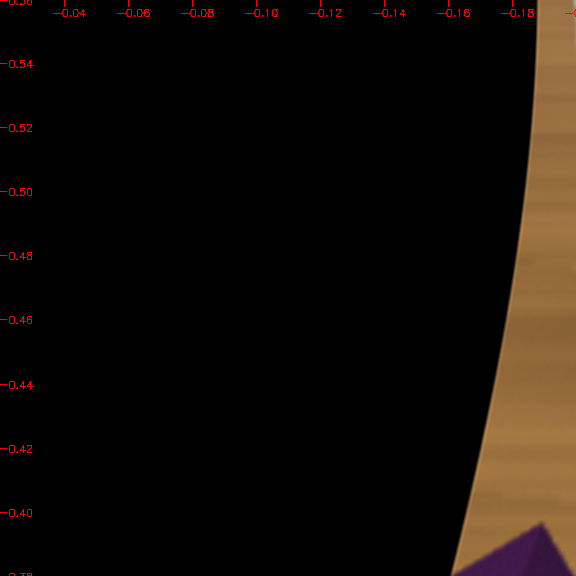

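Call:
drive_tool([
  [[0,0.015,0],[0,0,0]],
  [[0,0.03,0],[0,0,0]],
  [[0,0.045,0],[0,0,0]],
  [[0,0.06,0],[0,0,0]],
  [[0,0.075,0],[0,0,0]],
  [[0,0.085,0],[0,0,0]],
  [[0,0.09,0],[0,0,0]],
  [[0,0.09,0],[0,0,0]],
])

```text
time: 7.6
tool_pos: [0.602, -0.2551, 0.1184]
tool_rot: [0.0, 0.687, 0.727, -0.0]
contact_force: [0.1, -0.5, -4.0]
gripper_width: 0.338
```

```bash
python3 - <<'E'
from h import *
s=state();print(s['time'],s['tool_pos'],s['tool_rot'],s['contact_force'],s['ft_torque'])
im=save('wrist','w5')
cv2.imwrite('pics/o5.png',ortho(im,.38,.56,-.20,-.02,.038,3200))
E
```

```text
7.6 [ 0.60202655 -0.25514535  0.11838474] [ 9.30458537e-05  6.86671509e-01  7.26967831e-01 -4.21798241e-05] [ 0.10172508 -0.54177972 -4.04124618] [-0.17134109 -0.04346648  0.00735889]
```

View pics/w5.png

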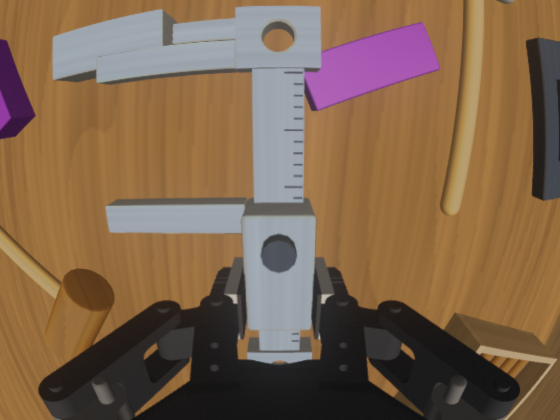

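View pics/o5.png

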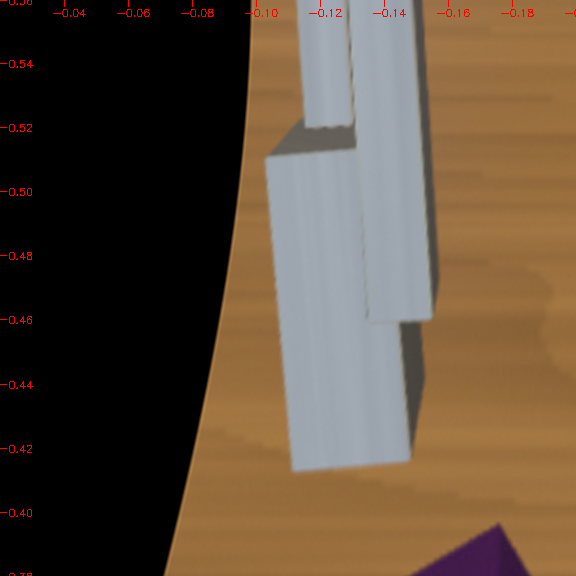

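```bash
cat >> h.py <<'E'
from scipy.optimize import least_squares
from scipy.spatial.transform import Rotation as Ro
def calfit(px,up0,m,s):
    """px list of (caliper pt as fn of op, uv). fit caliper pose yaw/x/y/h + op, level caliper"""
    def world(p):
        x,y,h,yaw,op=p; c,sn=np.cos(yaw),np.sin(yaw); out=[]
        for (X,Y,Z,k),_ in px:
            Yy=Y-k*op; out.append([x+c*X-sn*Yy,y+sn*X+c*Yy,h+Z])
        return np.array(out)
    f=lambda p:(proj('wrist',world(p),m)-np.array([u for _,u in px])).ravel()
    r=least_squares(f,up0,loss='soft_l1'); return r.x,f(r.x).reshape(-1,2)
E
python3 - <<'E'
from h import *
im=cv2.imread('pics/w5.png'); cv2.imwrite('pics/w5z.png',cv2.resize(im[0:290,80:340],None,fx=2.06,fy=2.06,interpolation=3))
s=state(); m=camera_model('wrist')
px=[((-.018,.1,.014,0),(236,8)),((.018,.1,.014,0),(320,8)),((.018,.072,.014,0),(320,68)),((-.018,.072,.014,0),(236,68)),((0,.086,.013,0),(278,37)),
((-.085,.072,.015,0),(98,81)),((-.085,.072,.014,1),(108,201)),((-.015,.072,.032,1),(242,213)),((.015,.072,.032,1),(314,213)),((0,.058,.040,1),(278,253))]
p,r=calfit(px,[.6,-.23,.11,.057,.063],m,s); print(p,np.degrees(p[3]));print(r.round(1).tolist())
c,sn=np.cos(p[3]),np.sin(p[3]); d=s['tool_pos'][:2]-p[:2]
print('tcp in caliper',c*d[0]+sn*d[1],-sn*d[0]+c*d[1], s['tool_pos'][2]-p[2])
E
```

```text
[ 0.60005995 -0.23082212  0.10363423  0.05509269  0.05966046] 3.156578561288926
[[0.8, -0.0], [-0.4, 0.1], [-0.1, -0.0], [0.2, -0.1], [0.1, -0.1], [0.2, 0.2], [-0.2, 0.8], [-1.6, -0.3], [1.0, -0.2], [-0.4, -0.0]]
tcp in caliper 0.0006043096978102598 -0.025043725096772326 0.014827119153697416
```

View pics/w5z.png

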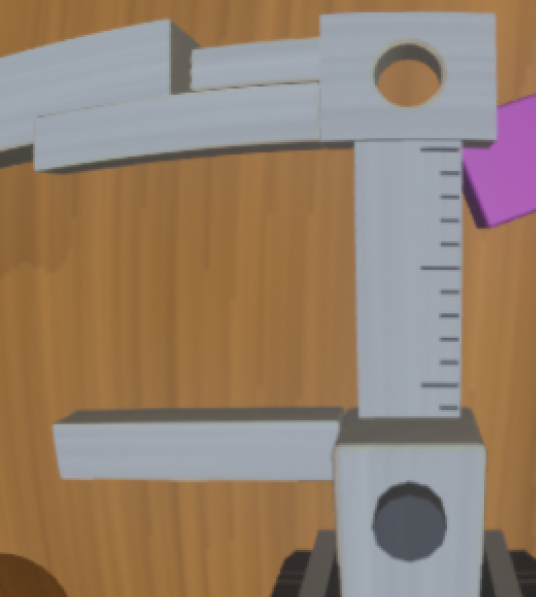

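Call:
drive_tool([
  [[-0.01,0.01,0],[0,0,0.5]],
  [[-0.02,0.022,0],[0,0,1]],
  [[-0.034,0.036,0],[0,0,1.6]],
  [[-0.046,0.05,0],[0,0,1.6]],
  [[-0.054,0.058,0],[0,0,1.6]],
  [[-0.058,0.061,-0.01],[0,0,1.6]],
  [[-0.058,0.061,-0.025],[0,0,1.6]],
  [[-0.058,0.061,-0.025],[0,0,1.6]],
])

```text
time: 8.45
tool_pos: [0.5421, -0.1944, 0.0897]
tool_rot: [-0.003, 0.677, 0.736, -0.001]
contact_force: [-0.4, -0.7, -4.6]
gripper_width: 0.34
```

```bash
python3 - <<'E'
from h import *
s=state();print(s['time'],s['tool_pos'],s['tool_rot'],s['contact_force'],s['ft_torque'])
im=save('wrist','w6')
cv2.imwrite('pics/w6z.png',cv2.resize(im[0:290,40:340,::-1],None,fx=2.06,fy=2.06,interpolation=3))
save('top','t6')
E
```

```text
8.45 [ 0.54214097 -0.19440039  0.08973842] [-0.00258275  0.67695008  0.73602391 -0.00085328] [-0.43270786 -0.68069371 -4.55894597] [-0.12237833 -0.02215274  0.0153169 ]
```

View pics/w6z.png

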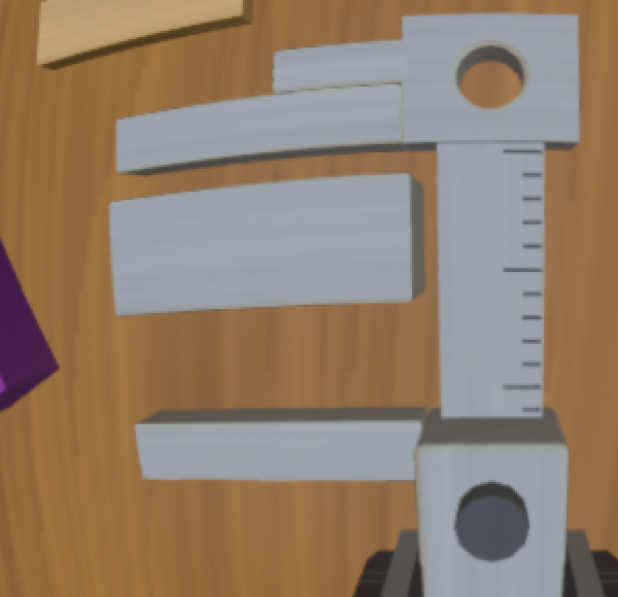

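```bash
cat > fit.py <<'E'
from h import *
def run(cz,bz,off=(40,0),k=2.06,m=None,s=None,bh=.038):
    m=m or camera_model('wrist'); s=s or state()
    P=[(-.018,.1,.014,0),(.018,.1,.014,0),(.018,.072,.014,0),(-.018,.072,.014,0),(0,.086,.013,0),(-.085,.072,.015,0),(-.085,.072,.014,1),(-.015,.072,.032,1),(.015,.072,.032,1),(0,.058,.040,1)]
    px=[(a,np.array(b)/k+off) for a,b in zip(P,cz) if b is not None]
    t=s['tool_pos']; p,r=calfit(px,[t[0],t[1]+.025,t[2]-.01,.08,.06],m,s)
    print('cal x,y,h,yaw,op',p.round(4),np.degrees(p[3]).round(2),'maxres',abs(r).max().round(1))
    c,sn=np.cos(p[3]),np.sin(p[3]); w2c=lambda q:np.array([[c,sn],[-sn,c]])@(np.array(q)[:2]-p[:2])
    print('tcp in cal',w2c(t).round(4),(t[2]-p[2]).round(4))
    B=unproj('wrist',np.array(bz)/k+off,bh,m)
    print('blank corners in cal',[w2c(b).round(4).tolist() for b in B])
    a=B[1]-B[0]; b=B[2]-B[3]; print('blank yaw',np.degrees(np.arctan2(a[1],a[0])),np.degrees(np.arctan2(b[1],b[0])),'c',B.mean(0)[:2])
E
python3 - <<'E'
from fit import *
run([(403,15),(578,16),(578,143),(403,143),(490,77),(118,173),(136,424),(417,446),(567,446),(492,521)],[(110,203),(410,174),(411,301),(118,314)])
E
```

```text
cal x,y,h,yaw,op [ 0.5415 -0.1708  0.0792  0.0884  0.0597] 5.06 maxres 4.1
tcp in cal [-0.0001 -0.0243] 0.0127
blank corners in cal [[-0.1222, 0.0706], [-0.0233, 0.0707], [-0.0236, 0.0333], [-0.1217, 0.034]]
blank yaw 5.149934495050895 4.671697661237304 c [ 0.46443519 -0.12531447]
```

Call:
drive_tool([
  [[0,0.002,-0.01],[0,0,0]],
  [[0,0.002,-0.025],[0,0,0]],
  [[0,0.002,-0.04],[0,0,0]],
  [[0,0.002,-0.05],[0,0,0]],
  [[0,0.002,-0.06],[0,0,0]],
  [[0,0.002,-0.068],[0,0,0]],
  [[0,0.002,-0.068],[0,0,0]],
  [[0,0.002,-0.068],[0,0,0]],
])

```text
time: 9.35
tool_pos: [0.5441, -0.1929, 0.0253]
tool_rot: [0.0, 0.677, 0.736, 0.0]
contact_force: [0.0, 0.6, -4.2]
gripper_width: 0.339
```

```bash
python3 - <<'E'
from h import *
s=state();print(s['time'],s['tool_pos'],s['tool_rot'],s['contact_force'],s['ft_torque'])
im=save('wrist','w7')
cv2.imwrite('pics/w7z.png',cv2.resize(im[0:290,40:340,::-1],None,fx=2.06,fy=2.06,interpolation=3))
E
```

```text
9.35 [ 0.54409804 -0.19292157  0.02534363] [6.24668773e-05 6.76805861e-01 7.36161546e-01 1.59252443e-05] [ 0.02521621  0.56235114 -4.18248881] [-0.20671949 -0.05327017  0.02497579]
```

View pics/w7z.png

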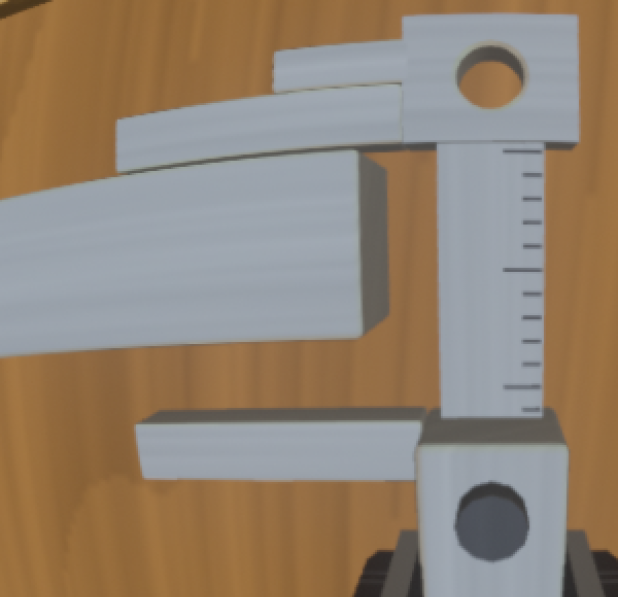

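```bash
python3 - <<'E'
from fit import *
C=[(403,15),(578,16),(578,143),(403,143),(490,77),(118,173),(136,424),(417,446),(567,446),(492,521)]
C[7]=C[8]=None
run(C,[(5,199),(358,151),(361,337),(5,355)])
E
```

```text
cal x,y,h,yaw,op [ 0.5424 -0.1689  0.0132  0.09    0.0583] 5.16 maxres 2.7
tcp in cal [-0.0002 -0.0243] 0.0126
blank corners in cal [[-0.1113, 0.0696], [-0.0254, 0.0692], [-0.0257, 0.0326], [-0.1156, 0.0329]]
blank yaw 4.9241453602405345 4.939300550560093 c [ 0.46863993 -0.12429552]
```

Call:
drive_tool([
  [[0,0,-0.005],[0,0,0]],
  [[0,0,-0.009],[0,0,0]],
  [[0,0,-0.01],[0,0,0]],
  [[0,0,-0.01],[0,0,0]],
])

```text
time: 9.8
tool_pos: [0.5437, -0.1927, 0.0149]
tool_rot: [-0.0, 0.677, 0.736, -0.0]
contact_force: [0.4, -0.2, -4.9]
gripper_width: 0.338
```

Call:
drive_tool([
  [[0,-0.001,0],[0,0,0]],
  [[0,-0.002,0],[0,0,0]],
  [[0,-0.0025,0],[0,0,0]],
  [[0,-0.0025,0],[0,0,0]],
])

```text
time: 10.2
tool_pos: [0.544, -0.1953, 0.0154]
tool_rot: [-0.0, 0.677, 0.736, 0.0]
contact_force: [-0.1, 0.4, -3.9]
gripper_width: 0.338
```

```bash
python3 - <<'E'
from h import *
s=state();print(s['time'],s['tool_pos'],s['tool_rot'],s['contact_force'],s['ft_torque'])
im=save('wrist','w8')
cv2.imwrite('pics/w8z.png',cv2.resize(im[0:290,40:340,::-1],None,fx=2.06,fy=2.06,interpolation=3))
E
```

```text
10.2 [ 0.54404713 -0.19528953  0.01539231] [-2.49385782e-05  6.76911211e-01  7.36064652e-01  1.99336232e-04] [-0.08755516  0.42359783 -3.90287345] [ 0.04302406 -0.07811166 -0.12431882]
```

View pics/w8z.png

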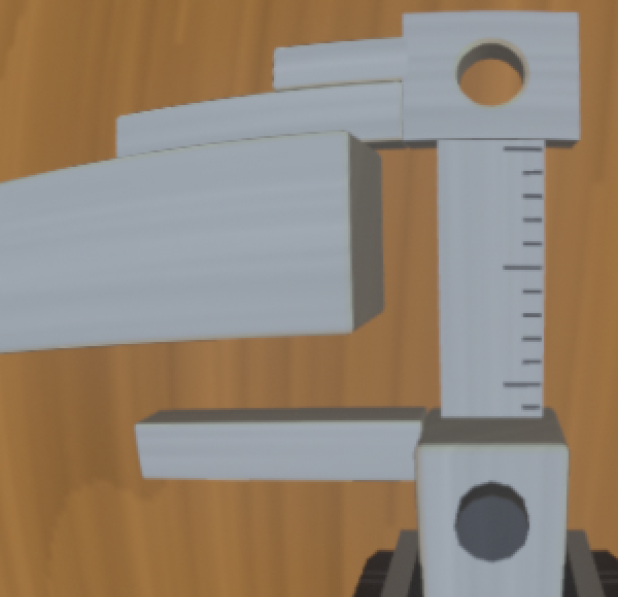

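Call:
drive_tool([
  [[0,-0.0005,-0.001],[0,0,0]],
  [[0,-0.0005,-0.002],[0,0,0]],
  [[0,-0.0005,-0.0025],[0,0,0]],
  [[0,-0.0005,-0.0025],[0,0,0]],
])

```text
time: 10.65
tool_pos: [0.5439, -0.1959, 0.0127]
tool_rot: [-0.0, 0.677, 0.736, -0.0]
contact_force: [-1.0, 2.0, -3.9]
gripper_width: 0.339
```

Call:
drive_tool([
  [[0,0,-0.001],[0,0,0]],
  [[0,0,-0.0015],[0,0,0]],
  [[0,0,-0.0015],[0,0,0]],
])

```text
time: 10.95
tool_pos: [0.5439, -0.1959, 0.0112]
tool_rot: [-0.0, 0.677, 0.736, -0.0]
contact_force: [0.0, 0.6, -4.8]
gripper_width: 0.337
```

Call:
drive_tool([
  [[0,0,-0.001],[0,0,0]],
  [[0,0,-0.0015],[0,0,0]],
  [[0,0,-0.0015],[0,0,0]],
])

```text
time: 11.25
tool_pos: [0.5439, -0.1959, 0.0098]
tool_rot: [-0.0, 0.677, 0.736, -0.0]
contact_force: [0.1, 1.0, -4.5]
gripper_width: 0.331
```

Call:
drive_tool([
  [[0,0,-0.001],[0,0,0]],
  [[0,0,-0.001],[0,0,0]],
  [[0,0,-0.001],[0,0,0]],
])

```text
time: 11.55
tool_pos: [0.5441, -0.1962, 0.0096]
tool_rot: [0.0, 0.677, 0.736, -0.0]
contact_force: [-3.8, 0.4, 3.7]
gripper_width: 0.335
```

Call:
drive_tool([
  [[0,0,0],[0,0,0]],
  [[0,0,0.001],[0,0,0]],
  [[0,0,0.001],[0,0,0]],
  [[0,0,0.004],[0,0,0]],
  [[0,0,0.006],[0,0,0]],
  [[0,0,0.006],[0,0,0]],
], fingers=0)

```text
time: 12.15
tool_pos: [0.5444, -0.1961, 0.0154]
tool_rot: [0.001, 0.677, 0.736, 0.0]
contact_force: [0.2, -0.4, -0.5]
gripper_width: 0.499
```

Call:
drive_tool([
  [[0,0,0],[0,0,0]],
  [[0,0,0],[0,0,0]],
  [[0,0,0],[0,0,0]],
  [[0,0,0],[0,0,0]],
  [[0,0,0],[0,0,0]],
], fingers=1)

```text
time: 12.65
tool_pos: [0.5442, -0.196, 0.0153]
tool_rot: [0.0, 0.677, 0.736, 0.0]
contact_force: [-1.7, 0.4, 4.4]
gripper_width: 0.328
```

```bash
python3 - <<'E'
from h import *
s=state();print(s['time'],s['tool_pos'],s['tool_rot'],s['contact_force'],s['ft_torque'])
im=save('wrist','w9')
cv2.imwrite('pics/w9z.png',cv2.resize(im[0:290,40:340,::-1],None,fx=2.06,fy=2.06,interpolation=3))
E
```

```text
12.65 [ 0.5441905  -0.19599252  0.01526944] [2.23862831e-04 6.76757498e-01 7.36205975e-01 2.52389767e-05] [-1.7204724   0.36040942  4.44909115] [0.0812838  0.29621402 0.12805597]
```

View pics/w9z.png

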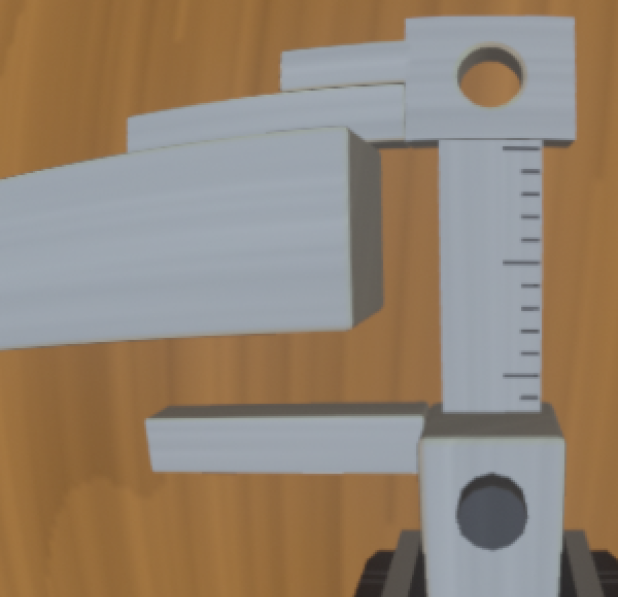

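Call:
drive_tool([
  [[-0.0002,0.003,0],[0,0,0]],
  [[-0.0005,0.006,0],[0,0,0]],
  [[-0.0008,0.009,0],[0,0,0]],
  [[-0.001,0.012,0],[0,0,0]],
  [[-0.0013,0.015,0],[0,0,0]],
  [[-0.0015,0.017,0],[0,0,0]],
  [[-0.0015,0.017,0],[0,0,0]],
])

```text
time: 13.4
tool_pos: [0.5427, -0.1788, 0.0153]
tool_rot: [0.0, 0.677, 0.736, -0.0]
contact_force: [-1.3, -0.8, 5.3]
gripper_width: 0.34
```

```bash
python3 - <<'E'
from h import *
s=state();print(s['time'],s['tool_pos'],s['tool_rot'],s['contact_force'],s['ft_torque'])
im=save('wrist','w10')
cv2.imwrite('pics/w10z.png',cv2.resize(im[0:290,40:340,::-1],None,fx=2.06,fy=2.06,interpolation=3))
E
```

```text
13.4 [ 0.54265556 -0.17881008  0.01525971] [ 3.04926120e-04  6.76694046e-01  7.36264269e-01 -4.72064145e-05] [-1.34605964 -0.80251964  5.33768627] [-0.06301327  0.32483807  0.13239467]
```

View pics/w10z.png

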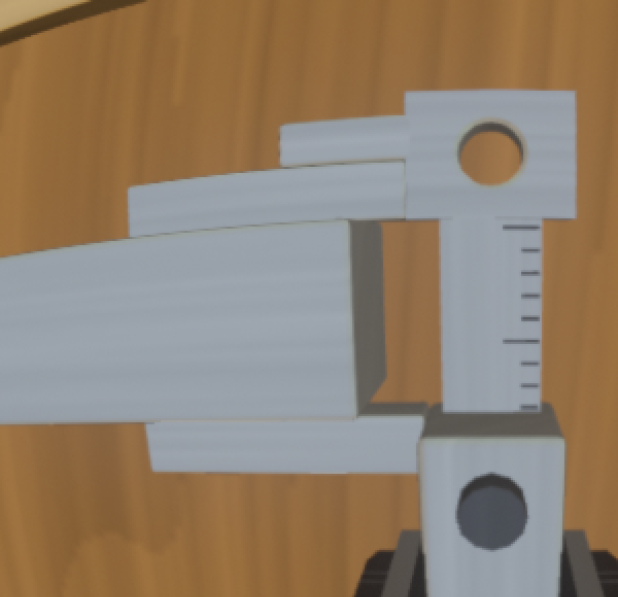

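Call:
drive_tool([
  [[-0.0001,0.001,0],[0,0,0]],
  [[-0.0002,0.002,0],[0,0,0]],
  [[-0.0002,0.003,0],[0,0,0]],
  [[-0.0002,0.003,0],[0,0,0]],
])

```text
time: 13.85
tool_pos: [0.5424, -0.1761, 0.0152]
tool_rot: [0.0, 0.677, 0.736, -0.0]
contact_force: [-1.6, -1.5, 6.2]
gripper_width: 0.335
```

Call:
drive_tool([
  [[-0.0001,0.0006,0],[0,0,0]],
  [[-0.0001,0.001,0],[0,0,0]],
  [[-0.0001,0.001,0],[0,0,0]],
])

```text
time: 14.15
tool_pos: [0.5423, -0.1751, 0.0152]
tool_rot: [0.0, 0.677, 0.736, -0.0]
contact_force: [-2.0, -1.8, 5.2]
gripper_width: 0.334
```

Call:
drive_tool([
  [[0,0.0005,0],[0,0,0]],
  [[0,0.0005,0],[0,0,0]],
  [[0,0.0005,0],[0,0,0]],
])

```text
time: 14.45
tool_pos: [0.5423, -0.1747, 0.0152]
tool_rot: [0.0, 0.677, 0.736, -0.0]
contact_force: [-2.2, -1.0, 5.8]
gripper_width: 0.334
```

Call:
drive_tool([
  [[0,0.0005,0],[0,0,0]],
  [[0,0.0005,0],[0,0,0]],
  [[0,0.0005,0],[0,0,0]],
])

```text
time: 14.75
tool_pos: [0.5423, -0.1742, 0.0153]
tool_rot: [0.0, 0.677, 0.736, -0.0]
contact_force: [-1.8, -1.3, 6.3]
gripper_width: 0.329
```

```bash
python3 - <<'E'
from h import *
s=state();print(s['time'],s['tool_pos'],s['tool_rot'],s['contact_force'],s['ft_torque'])
im=save('wrist','w11')
cv2.imwrite('pics/w11z.png',cv2.resize(im[0:290,40:340,::-1],None,fx=2.06,fy=2.06,interpolation=3))
E
```

```text
14.75 [ 0.54226405 -0.17418962  0.01525491] [ 3.64576467e-04  6.76736454e-01  7.36225207e-01 -2.88827380e-04] [-1.77252682 -1.3155521   6.32171589] [-0.20909233  0.37592818  0.0696092 ]
```

View pics/w11z.png

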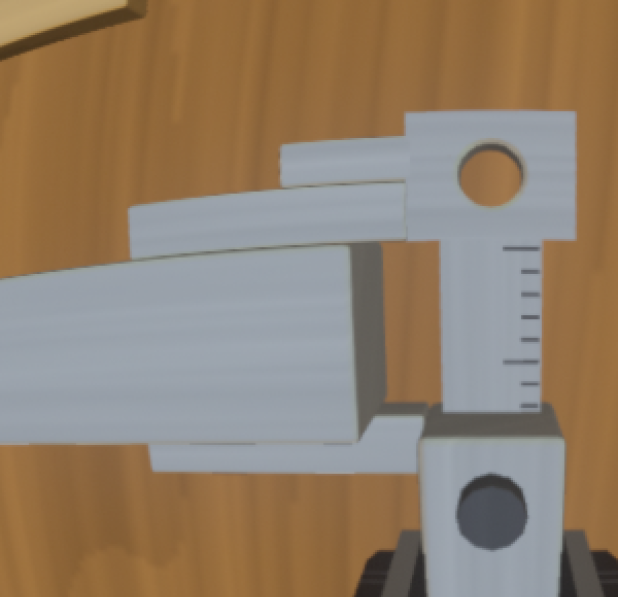

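```bash
python3 - <<'E'
from fit import *
C=[(404,111),(576,112),(576,241),(404,241),(491,175),None,None,(419,437),(563,437),(492,511)]
run(C,[(5,279),(351,246),(358,440),(5,443)])
run(C[:7]+[None,None,C[9]],[(5,279),(351,246),(358,440),(5,443)])
E
```

```text
cal x,y,h,yaw,op [ 0.5418 -0.1708 -0.0014  0.0878  0.0381] 5.03 maxres 3.2
tcp in cal [ 0.0001 -0.0034] 0.0167
blank corners in cal [[-0.1035, 0.0715], [-0.0247, 0.0715], [-0.0251, 0.0354], [-0.1106, 0.0349]]
blank yaw 4.978078660251254 5.376902446257356 c [ 0.47144163 -0.12342302]
cal x,y,h,yaw,op [ 5.418e-01 -1.709e-01  5.000e-04  8.790e-02  3.570e-02] 5.03 maxres 0.5
tcp in cal [ 0.0001 -0.0033] 0.0147
blank corners in cal [[-0.1034, 0.0717], [-0.0247, 0.0716], [-0.025, 0.0356], [-0.1106, 0.0351]]
blank yaw 4.978078660251254 5.376902446257356 c [ 0.47144163 -0.12342302]
```

Call:
drive_tool([
  [[0,0.0005,0],[0,0,0]],
  [[0,0.0005,0],[0,0,0]],
  [[0,0.0005,0],[0,0,0]],
])

```text
time: 15.1
tool_pos: [0.5422, -0.1738, 0.0152]
tool_rot: [0.0, 0.677, 0.736, -0.0]
contact_force: [-2.4, -2.3, 6.3]
gripper_width: 0.332
```

Call:
drive_tool([
  [[0,0.0005,0],[0,0,0]],
  [[0,0.0005,0],[0,0,0]],
  [[0,0.0005,0],[0,0,0]],
])

```text
time: 15.4
tool_pos: [0.5422, -0.1738, 0.0152]
tool_rot: [0.001, 0.677, 0.736, -0.001]
contact_force: [-3.3, -4.9, 5.6]
gripper_width: 0.333
```

Call:
drive_tool([
  [[0,0.0005,0],[0,0,0]],
  [[0,0.0005,0],[0,0,0]],
  [[0,0.0005,0],[0,0,0]],
])

```text
time: 15.7
tool_pos: [0.5423, -0.1738, 0.0153]
tool_rot: [0.001, 0.677, 0.736, -0.001]
contact_force: [-2.8, -5.8, 4.5]
gripper_width: 0.333
```

```bash
python3 - <<'E'
from h import *
s=state();print(s['time'],s['tool_pos'],s['tool_rot'],s['contact_force'],s['ft_torque'])
im=save('wrist','w12')
cv2.imwrite('pics/w12z.png',cv2.resize(im[0:290,40:340,::-1],None,fx=2.06,fy=2.06,interpolation=3))
im=save('top','t12')
cv2.imwrite('pics/t12z.png',cv2.resize(im[190:290,220:360,::-1],None,fx=5,fy=5,interpolation=3))
E
```

```text
15.7 [ 0.54228532 -0.17379743  0.01529171] [ 0.0011524   0.67668158  0.7362742  -0.00100294] [-2.79868246 -5.77930857  4.4660361 ] [-0.8603205   0.45650514  0.06354997]
```

View pics/w12z.png

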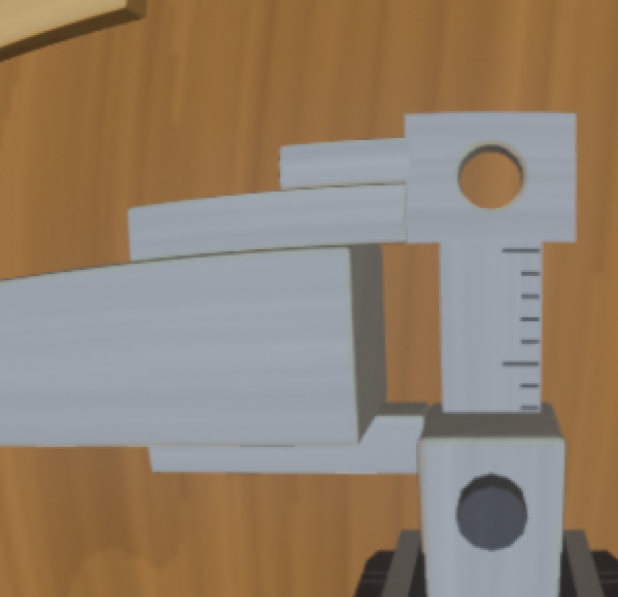

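View pics/t12z.png

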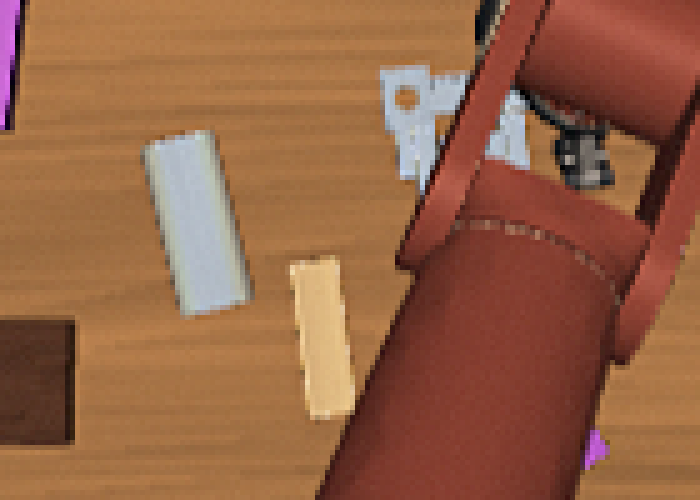

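Call:
drive_tool([
  [[0,0.0005,0],[0,0,0]],
  [[0,0.001,0],[0,0,0]],
  [[0,0.001,0],[0,0,0]],
  [[0,0.001,0],[0,0,0]],
])

```text
time: 16.2
tool_pos: [0.5424, -0.1735, 0.0153]
tool_rot: [0.002, 0.676, 0.736, -0.001]
contact_force: [-2.4, -7.9, 3.7]
gripper_width: 0.335
```

Call:
drive_tool([
  [[0,-0.0008,0],[0,0,0]],
  [[0,-0.0015,0],[0,0,0]],
  [[0,-0.0015,0],[0,0,0]],
])

```text
time: 16.5
tool_pos: [0.5424, -0.1735, 0.0153]
tool_rot: [0.001, 0.677, 0.736, -0.0]
contact_force: [-2.1, -3.0, 5.7]
gripper_width: 0.339
```

Call:
drive_tool([
  [[0,-0.0003,0],[0,0,0]],
  [[0,-0.0004,0],[0,0,0]],
  [[0,-0.0004,0.001],[0,0,0]],
  [[0,-0.0004,0.002],[0,0,0]],
  [[0,-0.0004,0.002],[0,0,0]],
])

```text
time: 17.0
tool_pos: [0.5419, -0.1732, 0.0158]
tool_rot: [0.0, 0.677, 0.736, -0.0]
contact_force: [2.5, -3.7, -5.4]
gripper_width: 0.332
```

Call:
drive_tool([
  [[0,0,0.002],[0,0,0]],
  [[0,0,0.004],[0,0,0]],
  [[0,0,0.007],[0,0,0]],
  [[0,0,0.01],[0,0,0]],
  [[0,0,0.013],[0,0,0]],
  [[0,0,0.013],[0,0,0]],
])

```text
time: 17.6
tool_pos: [0.5421, -0.1729, 0.0303]
tool_rot: [-0.0, 0.677, 0.736, 0.0]
contact_force: [-0.6, -1.3, -3.8]
gripper_width: 0.336
```

```bash
python3 - <<'E'
from h import *
s=state();print(s['time'],s['tool_pos'],s['tool_rot'],s['contact_force'],s['ft_torque'])
im=save('wrist','w13')
cv2.imwrite('pics/w13z.png',cv2.resize(im[0:290,40:340,::-1],None,fx=2.06,fy=2.06,interpolation=3))
E
```

```text
17.6 [ 0.54205098 -0.17286648  0.03027653] [-4.23009066e-04  6.76850845e-01  7.36120046e-01  1.81426904e-04] [-0.59116865 -1.29574537 -3.79559289] [-0.26219115  0.14446386  0.09873144]
```

View pics/w13z.png

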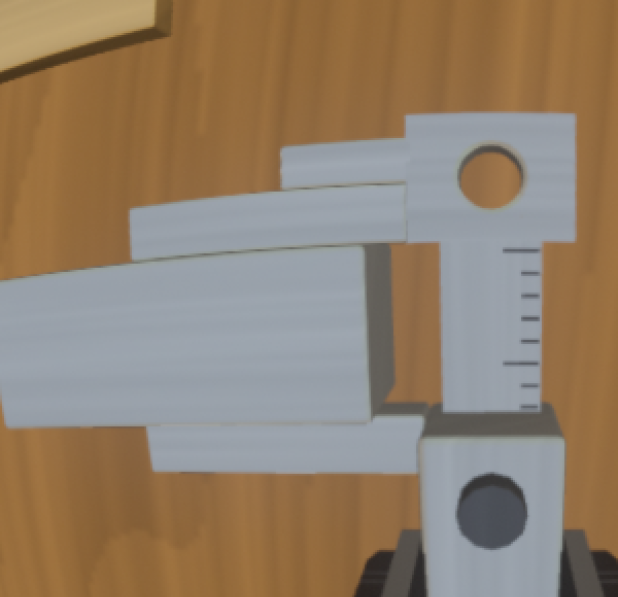

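Call:
drive_tool([
  [[0,0,0.005],[0,0,0]],
  [[0,0,0.012],[0,0,0]],
  [[0,0,0.02],[0,0,0]],
  [[0,0,0.03],[0,0,0]],
  [[0,0,0.045],[0,0,0]],
  [[0,0,0.065],[0,0,0]],
  [[0,0,0.085],[0,0,0]],
  [[0,0,0.09],[0,0,0]],
])

```text
time: 18.45
tool_pos: [0.5442, -0.174, 0.1242]
tool_rot: [0.003, 0.677, 0.736, 0.001]
contact_force: [0.9, -0.3, -3.1]
gripper_width: 0.338
```

```bash
python3 - <<'E'
from h import *
s=state();print(s['time'],s['tool_pos'],s['tool_rot'],s['contact_force'],s['ft_torque'])
im=save('wrist','w14')
cv2.imwrite('pics/w14z.png',cv2.resize(im[0:290,40:340,::-1],None,fx=2.06,fy=2.06,interpolation=3))
E
```

```text
18.45 [ 0.5442456  -0.17404659  0.12415701] [0.00306539 0.67683611 0.73612647 0.00114504] [ 0.8666727  -0.34336281 -3.07580383] [-0.15466479 -0.13785427 -0.00549584]
```

View pics/w14z.png

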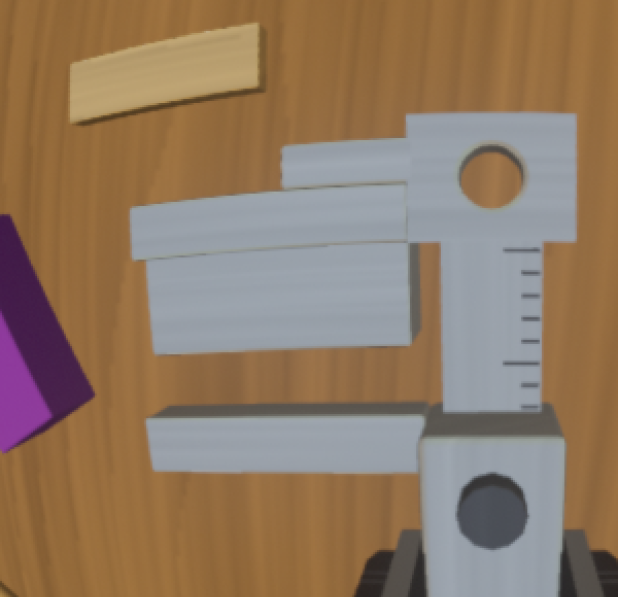

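Call:
drive_tool([
  [[0,0,0.01],[0,0,5]],
  [[0,0,0.02],[0,0,10]],
  [[0,0,0.035],[0,0,16]],
  [[0,0,0.05],[0,0,22]],
  [[0,0.002,0.065],[0,0,28]],
  [[0,0.005,0.08],[0,0,34]],
  [[0,0.01,0.09],[0,0,39]],
  [[0,0.015,0.095],[0,0,44]],
])

```text
time: 19.3
tool_pos: [0.5422, -0.158, 0.2153]
tool_rot: [0.0, 0.35, 0.937, 0.0]
contact_force: [0.0, 0.8, -3.7]
gripper_width: 0.333
```

Call:
drive_tool([
  [[0,0.005,0],[0,0,5]],
  [[0,0.01,0],[0,0,10]],
  [[0,0.02,0],[0,0,15]],
  [[0,0.035,0],[0,0,20]],
  [[0,0.055,0],[0,0,25]],
  [[0,0.075,0],[0,0,30]],
  [[0,0.1,0],[0,0,35]],
  [[0,0.12,0],[0,0,40]],
])

```text
time: 20.1
tool_pos: [0.5414, -0.0368, 0.2137]
tool_rot: [-0.001, 0.009, 1.0, 0.001]
contact_force: [0.1, -1.0, -4.2]
gripper_width: 0.334
```

Call:
drive_tool([
  [[0,0.02,0],[4,0,0]],
  [[0.002,0.045,0],[8,0,0]],
  [[0.004,0.07,0],[12,0,0]],
  [[0.007,0.095,0],[16,0,0]],
  [[0.01,0.12,0],[20,0,0]],
  [[0.014,0.145,0],[24,0,0]],
  [[0.018,0.17,0],[27,0,0]],
  [[0.02,0.19,0],[30,0,0]],
])

```text
time: 20.9
tool_pos: [0.5617, 0.1526, 0.2137]
tool_rot: [-0.004, 0.01, 0.966, 0.259]
contact_force: [-0.6, 0.7, -3.9]
gripper_width: 0.336
```

```bash
python3 - <<'E'
from h import *
s=state();print(s['time'],s['tool_pos'],s['tool_rot'],s['contact_force'],s['ft_torque'],s['joint_pos'].round(2))
print(Ro.from_quat(np.roll(s['tool_rot'],-1)).as_matrix().round(4))
im=save('wrist','w15'); im=save('top','t15')
for c in ['wrist','top']:
  for n in ['pin_head','pin_tail','rest']:
    print(c,n,[(np.round(d['location'],4).tolist(),round(d['confidence'],2)) for d in place_of(c,n)])
E
```

```text
20.9 [0.56174292 0.15263352 0.21371688] [-0.00351945  0.01002769  0.96571388  0.25939115] [-0.62524429  0.71540157 -3.94951813] [-0.56650341 -0.08009131  0.01078114] [-0.11 -0.06  1.81  0.52  1.46 -1.74]
[[-0.9998  0.0212 -0.0016]
 [ 0.0175  0.8652  0.5011]
 [ 0.012   0.5009 -0.8654]]
wrist pin_head [([0.4777, 0.3582, 0.1067], 0.62)]
wrist pin_tail [([0.6472, 0.3545, 0.1009], 0.58)]
wrist rest [([0.563, 0.3578, 0.1058], 0.64)]
top pin_head [([0.4743, 0.3576, 0.1038], 0.73)]
top pin_tail [([0.6494, 0.358, 0.1056], 0.64)]
top rest [([0.561, 0.3559, 0.0989], 0.6), ([0.4725, 0.1621, 0.2039], 0.48), ([0.4611, 0.0326, 0.0213], 0.42)]
```

View pics/w15.png

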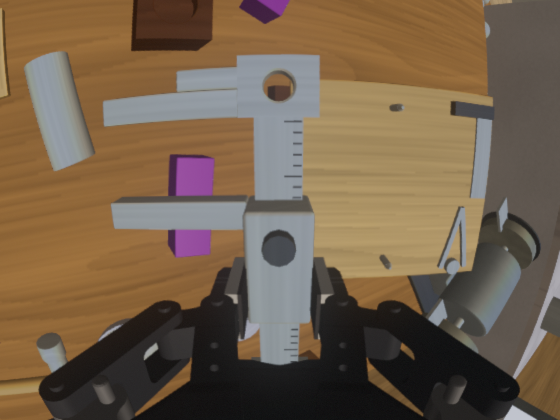

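View pics/t15.png

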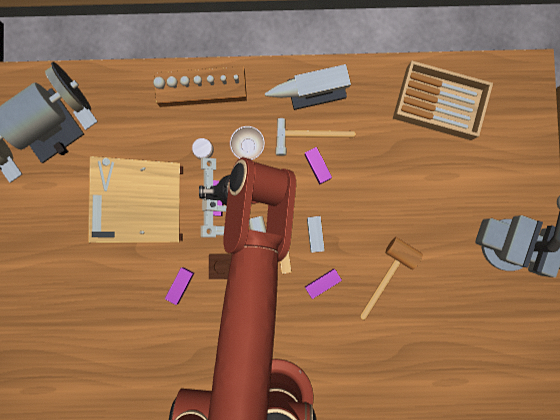

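```bash
python3 - <<'E'
from h import *
im=cv2.imread('pics/w15.png'); a=cv2.resize(im[90:125,370:420],None,fx=8,fy=8,interpolation=3);b=cv2.resize(im[240:275,360:410],None,fx=8,fy=8,interpolation=3)
cv2.imwrite('pics/pins.png',np.vstack([a,b]))
im=cv2.imread('pics/t15.png'); a=cv2.resize(im[155:180,125:160],None,fx=10,fy=10,interpolation=3);b=cv2.resize(im[220:245,125:160],None,fx=10,fy=10,interpolation=3)
cv2.imwrite('pics/pinst.png',np.hstack([a,b]))
E
```

```text
(no output)
```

View pics/pins.png

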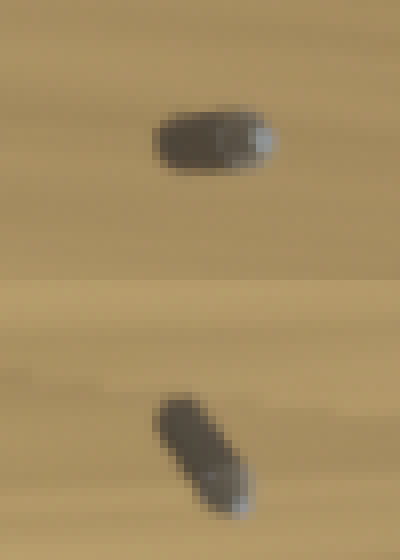

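View pics/pinst.png

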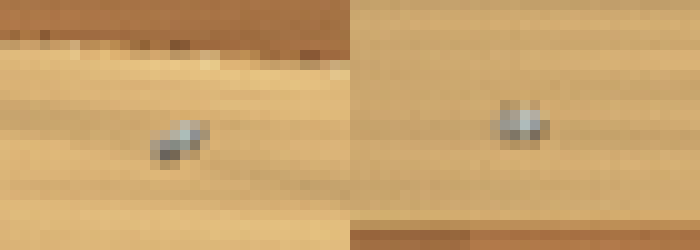

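```bash
cat > rest.py <<'E'
from h import *
def restR(yaw): return Ro.from_euler('z',yaw).as_matrix()@Ro.from_euler('y',-np.radians(30)).as_matrix()
L=np.array([[0,.086,0],[0,.086,.03],[0,-.086,0],[0,-.086,.03]])
def fit(cam,uv,m,z=.105):
    uv=np.array(uv); i=~np.isnan(uv[:,0])
    f=lambda p:(proj(cam,np.array([p[0],p[1],z])+L@restR(p[2]).T,m)-uv)[i].ravel()
    r=least_squares(f,[.56,.356,np.pi/2]); print(cam,r.x.round(4),np.degrees(r.x[2]).round(2),r.fun.round(1)); return r.x
E
python3 - <<'E'
from rest import *
m=camera_model('wrist')
fit('wrist',[(392.5,107.7),(403.1,107.5),(382.75,257.5),(390,268.75)],m)
fit('top',[(141,232.5),(143.3,232.8),(141.5,170.5),(144.5,168)],camera_model('top'))
E
```

```text
wrist [0.5631 0.356  1.5564] 89.17 [ 0.2  0.4 -0.3  0.2 -0.3 -0.3  0.1 -0.4]
top [0.5583 0.3544 1.5539] 89.03 [-0.3  0.2  0.4 -0.3 -0.  -0.5 -0.   0.6]
```

```bash
cat >> rest.py <<'E'
def goal(O,yaw,h,cal=(.0001,-.0033)):
    s=state(); R=restR(yaw); Rd=np.c_[R[:,1],R[:,0],-R[:,2]]
    Rc=Ro.from_quat(np.roll(s['tool_rot'],-1)).as_matrix()
    rv=np.degrees(Ro.from_matrix(Rd@Rc.T).as_rotvec())
    T=np.array(O)+R@np.array([cal[0],cal[1],h])
    print('goal',T.round(4),'shift',(T-s['tool_pos']).round(4),'turn',rv.round(2),'n',R[:,2].round(3))
E
python3 - <<'E'
from rest import *
O=(.5625,.3558,.105); goal(O,np.radians(89.1),.0153); goal(O,np.radians(89.1),.085)
E
```

```text
goal [0.5657 0.3482 0.1183] shift [ 0.0034  0.197  -0.0967] turn [ 0.04 -0.56  0.16] n [-0.008 -0.5    0.866]
goal [0.5651 0.3133 0.1787] shift [ 0.0028  0.1622 -0.0364] turn [ 0.04 -0.56  0.16] n [-0.008 -0.5    0.866]
```

Call:
drive_tool([
  [[0,0.015,0],[0,0,0]],
  [[0,0.04,0],[0,-0.5,0.2]],
  [[0.001,0.065,0],[0,-0.5,0.2]],
  [[0.002,0.09,0],[0,-0.5,0.2]],
  [[0.003,0.115,-0.01],[0,-0.5,0.2]],
  [[0.003,0.14,-0.02],[0,-0.5,0.2]],
  [[0.003,0.155,-0.03],[0,-0.5,0.2]],
  [[0.003,0.162,-0.036],[0,-0.5,0.2]],
])

```text
time: 22.1
tool_pos: [0.5642, 0.3151, 0.1775]
tool_rot: [0.0, 0.007, 0.966, 0.259]
contact_force: [0.9, 0.5, -4.2]
gripper_width: 0.333
```

Call:
drive_tool([
  [[0,0,0],[0,0,0]],
  [[0,0,0],[0,0,0]],
  [[0,0,0],[0,0,0]],
])

```text
time: 22.4
tool_pos: [0.5658, 0.313, 0.1795]
tool_rot: [0.002, 0.008, 0.966, 0.259]
contact_force: [-0.5, -0.5, -4.6]
gripper_width: 0.332
```

```bash
python3 - <<'E'
from rest import *
s=state();print(s['time'],s['tool_pos'],s['contact_force'],s['ft_torque'])
im=save('wrist','w16');save('side','s16')
O=(.5625,.3558,.105); goal(O,np.radians(89.1),.085); print(camera_model('wrist')['rvec'],camera_model('wrist')['tvec'])
E
```

```text
22.4 [0.56581582 0.31298177 0.17948745] [-0.47308995 -0.47425933 -4.62679241] [-0.60517095 -0.08207048 -0.01589515]
goal [0.5651 0.3133 0.1787] shift [-0.0007  0.0003 -0.0009] turn [-0.01 -0.02 -0.  ] n [-0.008 -0.5    0.866]
[2.11970255 1.92562418 0.84973157] [-0.36811346 -0.50403634 -0.013185  ]
```

View pics/w16.png

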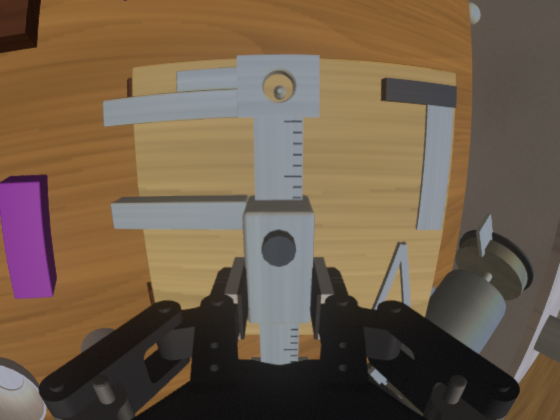

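View pics/s16.png

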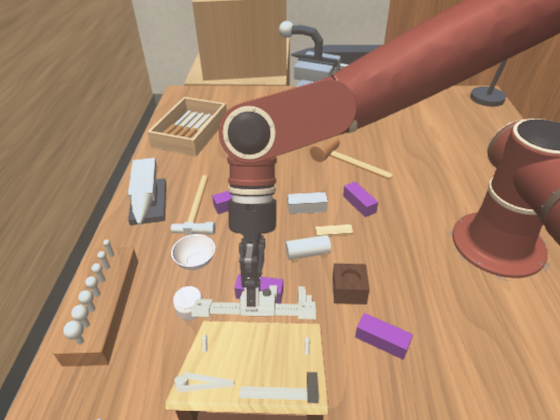

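```bash
python3 - <<'E'
from rest import *
im=cv2.imread('pics/w16.png'); cv2.imwrite('pics/hz.png',cv2.resize(im[50:125,225:330],None,fx=7,fy=7,interpolation=3))
m=camera_model('wrist'); O=np.array((.5625,.3558,.105)); yaw=np.radians(89.1)
print(proj('wrist',O+L@restR(yaw).T,m).round(1))
# caliper hole predicted from tool pose: underside and top centres
s=state(); R=restR(yaw); C=s['tool_pos']-R@np.array([.0001,-.0033,.0153])
print(proj('wrist',C+np.array([[0,.086,0],[0,.086,.014],[-.018,.1,.014],[.018,.1,.014],[.018,.072,.014],[-.018,.072,.014]])@R.T,m).round(1))
E
```

```text
[[278.4  94.9]
 [278.4  91.7]
 [278.3 312.5]
 [278.3 334.5]]
[[278.7  87.1]
 [278.8  84.3]
 [237.1  53.9]
 [320.5  54. ]
 [320.1 116.6]
 [237.4 116.6]]
```

View pics/hz.png

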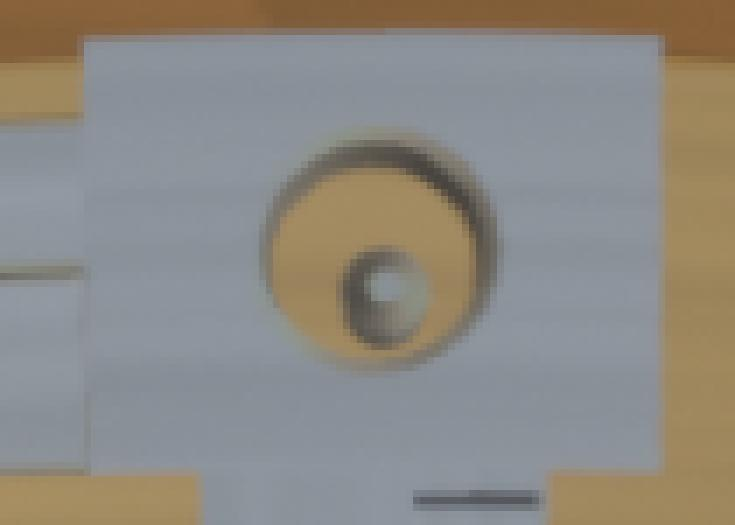

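Call:
drive_tool([
  [[-0.0014,0.0005,0],[0,0,0]],
  [[-0.0013,0.0045,-0.007],[0,0,0]],
  [[-0.0012,0.0105,-0.0173],[0,0,0]],
  [[-0.0011,0.0165,-0.0277],[0,0,0]],
  [[-0.0011,0.0195,-0.0329],[0,0,0]],
  [[-0.0011,0.0195,-0.0329],[0,0,0]],
  [[-0.0011,0.0195,-0.0329],[0,0,0]],
])

```text
time: 23.2
tool_pos: [0.5639, 0.3334, 0.1455]
tool_rot: [0.001, 0.007, 0.966, 0.259]
contact_force: [0.6, -0.2, -3.7]
gripper_width: 0.332
```

```bash
python3 - <<'E'
from rest import *
s=state();print(s['time'],s['tool_pos'],s['contact_force'],s['ft_torque'])
save('wrist','w17');save('side','s17')
im=cv2.imread('pics/w17.png'); cv2.imwrite('pics/hz.png',cv2.resize(im[50:125,225:330],None,fx=7,fy=7,interpolation=3))
im=cv2.imread('pics/s17.png'); cv2.imwrite('pics/sz.png',cv2.resize(im[270:380,160:350],None,fx=4,fy=4,interpolation=3))
m=camera_model('wrist'); O=np.array((.5625,.3558,.105)); yaw=np.radians(89.1)
goal(O,yaw,.048)
print(proj('wrist',O+L@restR(yaw).T,m).round(1))
R=restR(yaw); C=s['tool_pos']-R@np.array([.0001,-.0033,.0153])
print(proj('wrist',C+np.array([[0,.086,0],[0,.086,.014]])@R.T,m).round(1))
E
```

```text
23.2 [0.56389628 0.33343897 0.14550817] [ 0.60475005 -0.19817976 -3.74656879] [-0.57779272 -0.0804281  -0.00630162]
goal [0.5654 0.3318 0.1466] shift [ 0.001  -0.0015  0.0002] turn [-0.02 -0.04 -0.07] n [-0.008 -0.5    0.866]
[[276.8  93.6]
 [276.4  89.4]
 [276.9 343.6]
 [276.7 371.6]]
[[278.1  86.1]
 [278.1  83.2]]
```

View pics/hz.png

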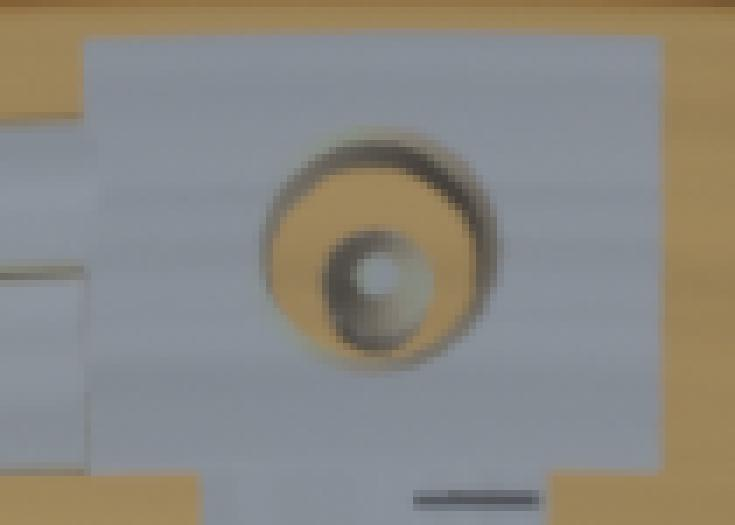

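View pics/sz.png

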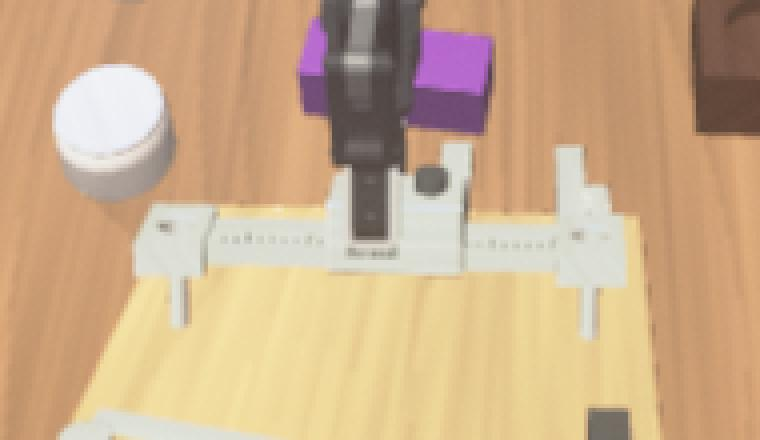

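Call:
drive_tool([
  [[0.0007,0,0],[0,0,0]],
  [[0.0007,0.001,-0.0017],[0,0,0]],
  [[0.0007,0.0025,-0.0043],[0,0,0]],
  [[0.0008,0.004,-0.0069],[0,0,0]],
  [[0.0008,0.005,-0.0087],[0,0,0]],
  [[0.0008,0.006,-0.0104],[0,0,0]],
  [[0.0008,0.006,-0.0104],[0,0,0]],
])

```text
time: 24.0
tool_pos: [0.5646, 0.3393, 0.135]
tool_rot: [0.001, 0.007, 0.966, 0.259]
contact_force: [0.1, -1.2, -4.3]
gripper_width: 0.338
```

```bash
python3 - <<'E'
from rest import *
s=state();print(s['time'],s['tool_pos'],s['contact_force'],s['ft_torque'])
save('wrist','w18');save('side','s18')
im=cv2.imread('pics/w18.png'); cv2.imwrite('pics/hz.png',cv2.resize(im[50:125,225:330],None,fx=7,fy=7,interpolation=3))
im=cv2.imread('pics/s18.png'); cv2.imwrite('pics/sz.png',cv2.resize(im[270:380,160:350],None,fx=4,fy=4,interpolation=3))
O=np.array((.5625,.3558,.105)); yaw=np.radians(89.1)
goal(O,yaw,.0153)
E
```

```text
24.0 [0.56455173 0.33932364 0.13498494] [ 0.07002963 -1.1851932  -4.25110942] [-0.61643244 -0.07614947 -0.04013712]
goal [0.5657 0.3482 0.1183] shift [ 0.0008  0.0089 -0.0171] turn [-0.   -0.1  -0.07] n [-0.008 -0.5    0.866]
```

View pics/hz.png

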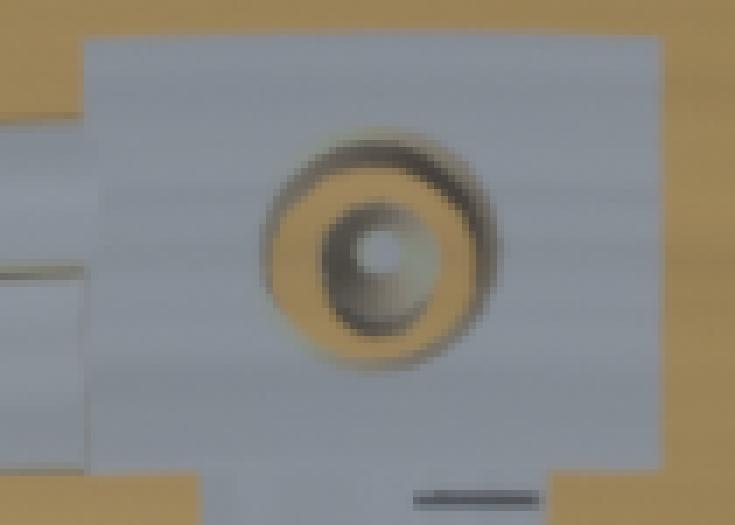

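View pics/sz.png

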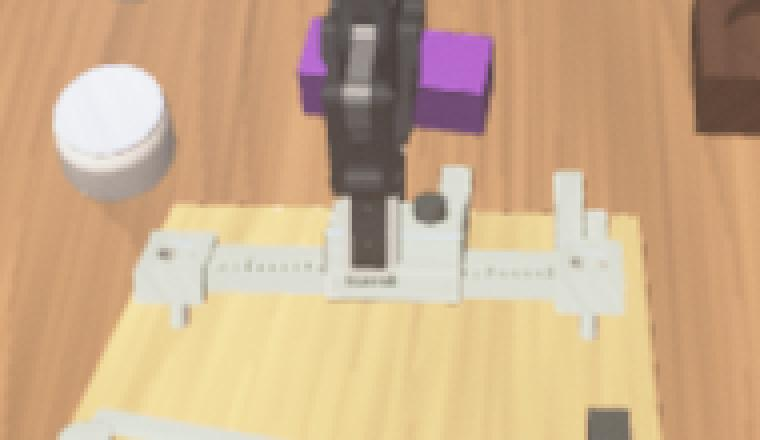

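Call:
drive_tool([
  [[0,0.0015,-0.0026],[0,0,0]],
  [[0,0.003,-0.0052],[0,0,0]],
  [[0.0001,0.0045,-0.0078],[0,0,0]],
  [[0.0001,0.006,-0.0104],[0,0,0]],
  [[0.0001,0.0075,-0.013],[0,0,0]],
  [[0.0001,0.0085,-0.0147],[0,0,0]],
  [[0.0001,0.0085,-0.0147],[0,0,0]],
])

```text
time: 24.8
tool_pos: [0.5647, 0.3478, 0.1203]
tool_rot: [0.001, 0.007, 0.966, 0.259]
contact_force: [-0.0, -0.2, -4.4]
gripper_width: 0.339
```

Call:
drive_tool([
  [[0,0.0005,-0.0009],[0,0,0]],
  [[0,0.0005,-0.0009],[0,0,0]],
  [[0,0.0005,-0.0009],[0,0,0]],
])

```text
time: 25.1
tool_pos: [0.565, 0.3482, 0.12]
tool_rot: [0.001, 0.007, 0.966, 0.259]
contact_force: [-0.4, 0.7, -5.1]
gripper_width: 0.338
```

Call:
drive_tool([
  [[0,0.0005,-0.0009],[0,0,0]],
  [[0,0.0005,-0.0009],[0,0,0]],
  [[0,0.0005,-0.0009],[0,0,0]],
])

```text
time: 25.4
tool_pos: [0.565, 0.3487, 0.119]
tool_rot: [0.001, 0.007, 0.966, 0.259]
contact_force: [0.3, -0.1, -4.5]
gripper_width: 0.333
```

Call:
drive_tool([
  [[0,0.0005,-0.0009],[0,0,0]],
  [[0,0.0005,-0.0009],[0,0,0]],
  [[0,0.0005,-0.0009],[0,0,0]],
])

```text
time: 25.7
tool_pos: [0.5653, 0.3491, 0.1185]
tool_rot: [0.001, 0.007, 0.966, 0.259]
contact_force: [0.0, -2.7, -0.6]
gripper_width: 0.335
```

Call:
drive_tool([
  [[0,-0.001,-0.0006],[0,0,0]],
  [[0,-0.002,-0.0012],[0,0,0]],
  [[0,-0.002,-0.0012],[0,0,0]],
])

```text
time: 26.0
tool_pos: [0.5654, 0.3474, 0.1175]
tool_rot: [0.002, 0.007, 0.966, 0.259]
contact_force: [0.3, -0.6, -1.4]
gripper_width: 0.337
```

```bash
python3 - <<'E'
from rest import *
s=state();print(s['time'],s['tool_pos'],s['contact_force'],s['ft_torque'])
save('wrist','w19');save('side','s19')
im=cv2.imread('pics/w19.png'); cv2.imwrite('pics/hz.png',cv2.resize(im[40:300,90:340],None,fx=2.3,fy=2.3,interpolation=3))
im=cv2.imread('pics/s19.png'); cv2.imwrite('pics/sz.png',cv2.resize(im[270:380,160:350],None,fx=4,fy=4,interpolation=3))
E
```

```text
26.0 [0.56535207 0.34742309 0.11750388] [ 0.28080008 -0.55842871 -1.39675168] [-0.36513792 -0.07031663  0.07015412]
```

View pics/hz.png

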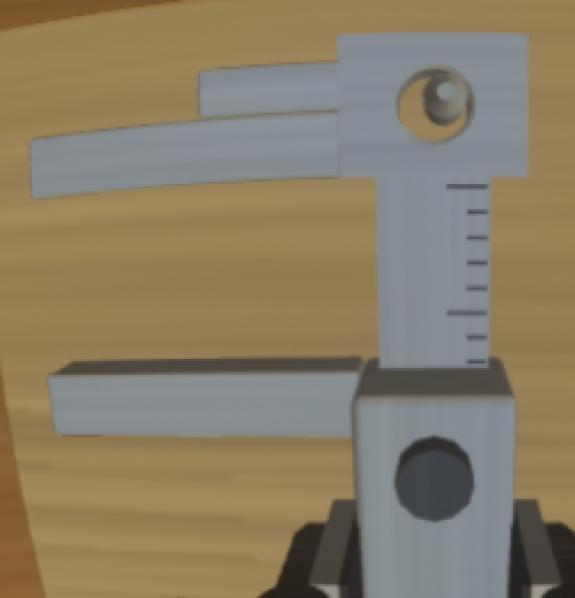

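View pics/sz.png

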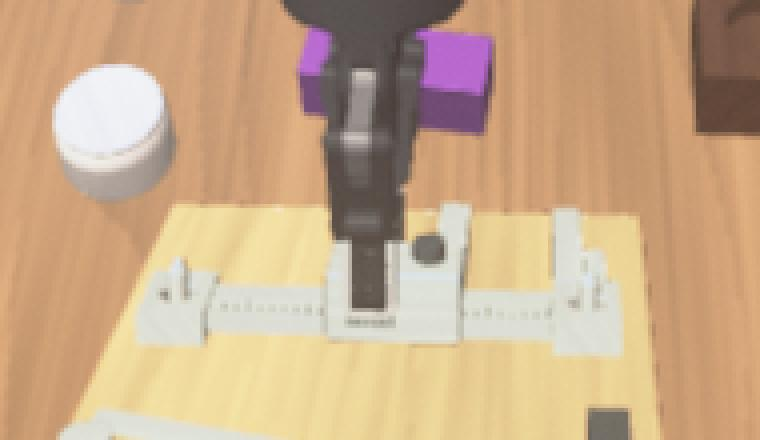

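Call:
drive_tool([
  [[0,0,0],[0,0,0]],
  [[0,0,0],[0,0,0]],
  [[0,0,0],[0,0,0]],
  [[0,0,0],[0,0,0]],
], fingers=0)

```text
time: 26.5
tool_pos: [0.565, 0.3473, 0.117]
tool_rot: [0.001, 0.007, 0.966, 0.259]
contact_force: [0.2, -1.3, -1.0]
gripper_width: 0.497
```

```bash
python3 - <<'E'
from rest import *
s=state();print(s['time'],s['tool_pos'],s['contact_force'],s['gripper_width'])
save('wrist','w20')
im=cv2.imread('pics/w20.png'); cv2.imwrite('pics/hz.png',cv2.resize(im[40:400,90:470],None,fx=1.6,fy=1.6,interpolation=3))
E
```

```text
26.5 [0.56500224 0.34729277 0.11702857] [ 0.20745677 -1.32628446 -1.0237307 ] 0.4971848572555722
```

View pics/hz.png

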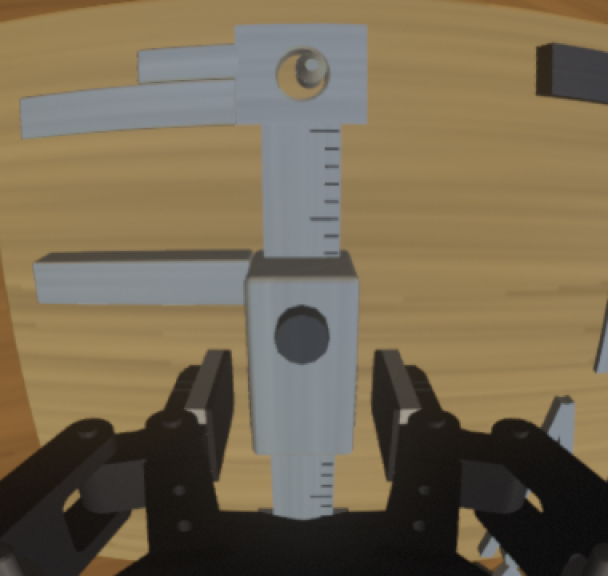

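Call:
drive_tool([
  [[-0.0001,-0.005,0.0087],[0,0,0]],
  [[-0.0002,-0.0125,0.0217],[0,0,0]],
  [[-0.0003,-0.0225,0.039],[0,0,0]],
  [[-0.0005,-0.0375,0.065],[0,0,0]],
  [[-0.0008,-0.055,0.0953],[0,0,0]],
  [[-0.0011,-0.0725,0.1256],[0,0,0]],
  [[0,-0.11,0.15],[0,0,0]],
  [[0,-0.15,0.15],[0,0,0]],
])

```text
time: 27.35
tool_pos: [0.5669, 0.1962, 0.2742]
tool_rot: [0.006, 0.005, 0.966, 0.259]
contact_force: [0.9, -1.2, -0.4]
gripper_width: 0.502
```

Call:
drive_tool([
  [[0,-0.04,0],[0,0,0]],
  [[0,-0.08,0],[0,0,0]],
  [[0,-0.12,0],[0,0,0]],
  [[0,-0.16,0],[0,0,0]],
  [[0,-0.2,0],[0,0,0]],
  [[0,-0.24,0],[0,0,0]],
  [[0,-0.26,0],[0,0,0]],
  [[0,-0.26,0],[0,0,0]],
])

```text
time: 28.15
tool_pos: [0.5651, -0.0659, 0.2682]
tool_rot: [0.002, 0.009, 0.966, 0.258]
contact_force: [0.2, -0.7, 0.6]
gripper_width: 0.5
```

```bash
python3 - <<'E'
from rest import *
s=state();print(s['time'],s['tool_pos'],s['contact_force'],s['gripper_width'])
im=save('side','s21');t=save('top','t21')
a=cv2.resize(im[280:390,160:350,::-1],None,fx=4,fy=4,interpolation=3);cv2.imwrite('pics/sz.png',a)
for n in ['caliper_mid','hole_head','hole_tail','carriage','square_mid','round_mid']:
  for c in ['top','side']:
    print(c,n,[(np.round(d['location'],4).tolist(),round(d['confidence'],2)) for d in place_of(c,n)][:5])
E
```

```text
28.15 [ 0.56513198 -0.06585305  0.26817865] [ 0.18945607 -0.70486936  0.6360858 ] 0.49975938484419574
top caliper_mid [([0.5593, 0.3511, 0.1135], 0.57), ([0.4796, 0.3551, 0.1028], 0.39)]
side caliper_mid [([0.5624, 0.3498, 0.1117], 0.63)]
top hole_head [([0.4812, 0.3526, 0.1056], 0.71)]
side hole_head [([0.473, 0.3526, 0.1001], 0.86), ([0.7293, 0.0635, 0.0026], 0.61), ([0.3791, 0.1469, -0.0017], 0.24), ([0.4629, 0.0371, 0.0208], 0.19)]
top hole_tail [([0.6499, 0.3557, 0.1026], 0.87)]
side hole_tail [([0.6491, 0.3516, 0.1053], 0.8)]
top carriage [([0.5632, 0.3477, 0.1149], 0.72)]
side carriage [([0.5644, 0.3464, 0.1145], 0.67)]
top square_mid [([0.4596, -0.1249, 0.0195], 0.73), ([0.3203, 0.2624, 0.0151], 0.73), ([0.5732, 0.1572, 0.0215], 0.65), ([0.6559, -0.1389, 0.0181], 0.57)]
side square_mid [([0.4632, -0.1244, 0.0195], 0.89), ([0.6586, -0.1395, 0.0186], 0.81), ([0.5719, 0.1577, 0.0241], 0.73), ([0.3244, 0.269, 0.0189], 0.7), ([0.3199, -0.1397, 0.019], 0.59)]
top round_mid [([0.4625, 0.0334, 0.0209], 0.68), ([0.7587, -0.1266, -0.0019], 0.22)]
side round_mid [([0.465, 0.0362, 0.0203], 0.96)]
```

View pics/sz.png

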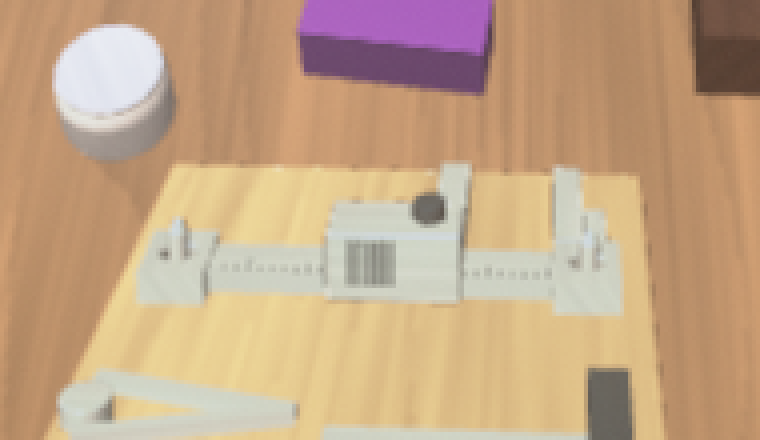

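View pics/t21.png

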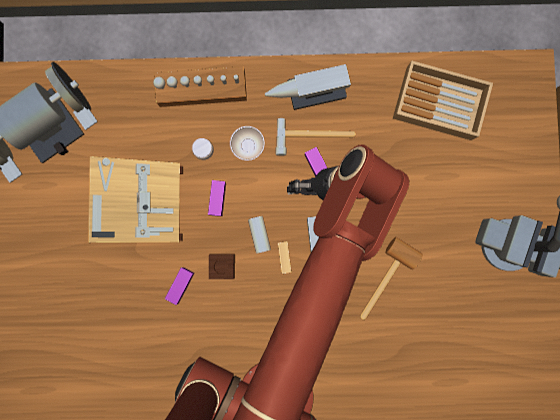

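```bash
python3 -c "
from plant import *
print(job_done())"
```

```text
the job is handed in; nothing more can be done
None
```

The caliper took its size from the square blank and now hangs by both end holes on the two bare pins, jaws pointing down the slope. I released it, backed the arm well clear, and handed the job in at about 28 s of the 69 s allowed.

- **Measuring:** I laid the caliper with about 60 mm of jaw alongside the blank and its fixed jaw touching. Then I closed the sliding jaw in small steps until the force rose to about 8 N and the carriage stopped. In the last push the tool crept about 0.3 mm; I couldn't tell whether that was flex or a slight slide of the blank.
- **Size kept:** The wrist pictures showed no visible change in the opening from measuring to hanging. A single fit near contact put it at 36 to 38 mm, so sub-millimetre accuracy was not confirmed.
- **Hanging:** The last side and top pictures show both pins through the holes and the caliper flat on the board.
- **Bystanders:** The square blank (0.46, -0.124) and round blank (0.46, 0.035) read the same as before, within the networks' error of about 4 mm. Nothing else looked moved in the last top picture, where the arm covered part of the square blank and hid one purple block.

The network's head-hole positions differed between cameras by about 8 mm at the end. I relied on the pictures there. No check failed outright.

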